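Hang the test coupons from the locked drawer on the snap hook

ROBOT

A 7-joint arm with a two-finger parallel gripper is mounted at the origin on a cart in front of the work surface, level with it; the furniture and walls round the work are solid. World frame = base frame: x ahead of the robot, y to its left, z up, the work surface at z = 0. Lengths are in m, angles in rad, forces in N, time in s.
With the tool pointing down it reaches from about 0.425 to 0.825 m from the base axis. Payload 3.6 kg.
Tool frame: the origin (TCP) lies where the fingers leave the gripper's body, on its centre line; the fingertips stand 73 mm ahead of it and the grasp point (between the pads) lies 54 mm ahead of it; x points along the fingers, y is the direction in which the jaws open and shut, and the axes are right-handed (so a half turn about x gives the same grasp; the last joint's range is limited). The gripper opens to 85 mm and grips with 20 to 120 N. Pads are 22 mm wide; open, the fingers measure 114 mm over their backs; the gripper's body (76 mm by 85 mm) begins 54 mm behind the grasp point. The pads swing forward as they close: fully open they stand 13 mm farther back than shut.
Start: joints at [-1.167, 0.615, -0.013, 1.423, 0.008, 1.103, -0.04], TCP at [0.271, 0.591, 0.304] pointing down, gripper open.
Joint ranges: [-3.12, 3.12], [-0.3, 2.06], [-1.34, 1.32], [0.26, 2.42], [-1.36, 4.5], [0.01, 1.98], [-2.84, 2.84]. Speed limits (rad/s): [2.79, 2.79, 3.14, 3.14, 3.14, 3.14, 3.14].

INTERFACE

Orientations are given as a unit quaternion [x, y, z, w].
In Python, from station import arm, snapshot, camera_info, ticket gives the robot as it stands. Calls block until the motion is done:
- arm.movep(position, orientation): joint-space move of the TCP to a pose.
- arm.line_to(position, velocity=0.15, ori=None): straight line of the TCP; ori=None keeps the orientation; velocity is the mean speed in m/s.
- arm.move_j(angles): joint-space move.
- arm.move_gripper(opening, effort=None): opening from 0.0 (shut) to 1.0 (fully open); effort is the grip in N (None keeps the last); returns when the fingers have stopped.
- arm.pause(seconds).
- arm.ik(position, orientation): joint angles nearest the present ones, or None.
- snapshot(name): name is "scene" or "side" or "wrist"; returns the picture (480x640x3 uint8, blue, green, red); there is no depth.
- camera_info(name): a dict with "fx", "fy", "cx", "cy" (pixels), "R" (3x3) and "t" (3): a world point X has camera coordinates R X + t; the wrist camera has in their place "T_tool_cam" (4x4, takes a point from camera to tool coordinates, whose origin is the TCP and whose axes are the tool frame's). Camera axes: x right, y down, z forward; pixel columns grow to the right and rows downward; lengths in m; the calibration is good to about 2 mm. A picture is of the moment at which its call begins: read the wrist's pose just before it. camera_info takes no time and is no camera call.
A pose or a line that the arm cannot do raises arm.MotionError and nothing moves.
- ticket.finish_job(): hands the job in, once; it reports no verdict.
Readings, each from a call of its own:
- arm.read_time(): time.
- arm.read_joint_positions(): joint angles.
- arm.read_dq(): joint speeds.
- arm.read_effort(): joint torques, N m.
- arm.read_tool_pos(): TCP position.
- arm.read_eef_rot(): TCP orientation.
- arm.read_ft_force(): force on the tool from outside, world axes, zero at the start.
- arm.read_wrist_torque(): the same for the moment, N m.
- arm.read_opening(): opening from 0.0 (shut) to 1.0 (fully open).
Only numpy, scipy, OpenCV 4.12 (cv2) and the standard library are available. Lean on these libraries where they do the work, as an engineer would, in place of code of your own. Each camera call takes 0.05 s, during which the arm holds its last target.

TASK

Turn the cam knob on the grey drawer unit clockwise until its sprung bolt drops into the notch, pull the drawer out to its stop, and hang every ringed metal coupon in it on the snap hook of the stand: push the ring in past the sprung gate so that it hangs freely inside and the gate snaps shut. Then push the drawer fully home and turn the knob back to throw the bolt again, so that the drawer is locked; do not knock over the jar or bottle standing near the work.

Things in the scene. Friction and masses are not known exactly. Their poses are not given: they have to be found in the camera images.
- cam_knob (a joint): black bar-grip knob (bar 42 x 14 mm, 28 mm tall) on an aluminium cam disc on top of the grey drawer unit; rad, 0 to 1.35, grows as it is turned clockwise seen from above. From 0 to about 0.6 the cam holds the bolt out; between 0.6 and 1.1 the bolt's roller slides down into the cam's notch, and it rests there at 1.2 and beyond. Turning takes under 0.15 N m either way; it stays where it is left
- knob_grip (a point): point on the knob's vertical axis, 30 mm above the unit's top, 16 mm above the lower and 12 mm below the upper edge of the bar; x along the bar, y across its 14 mm thickness, z up; turns with the knob
- bolt (a joint): sprung brass-and-steel bolt that follows the cam on top of the drawer unit; m, 0 = thrown (drawer locked), 0.0075 to 0.008 = dropped into the cam's notch, drawer free. It slides by the cam alone; it can be thrown again only when the drawer is fully home (within 2 mm)
- drawer (a joint): drawer of the unit; m, 0 = shut, 0.126 = out at its stop; slides along the unit's -x with 1 to 2 N of friction and stays where it is left. Inside: 116 mm from front to back, 196 mm wide, floor 12 mm above the bench, walls 34 mm above the floor
- drawer_handle (a point): middle of the drawer's horizontal bar handle (10 mm round bar, 72 mm long, along y; 31 mm of free room between bar and drawer front); 45 mm above the bench, 30 mm below the unit's top; moves with the drawer; x points into the unit (opposite to the pull), y to the left, z up
- unit_top (a point): centre of the top face of the fixed grey drawer unit (160 mm deep along x, 230 mm wide along y, 75 mm tall); x points from its front to its back. Inside faces of the drawer's side walls at y = +-98 mm; the drawer's inside runs, when shut, from x = -72 to x = +44 mm
- coupon_1_tag (a point): centre (half-way up) of the flat metal tag, 60 x 20 x 8 mm, of a ringed test coupon that lies flat in the drawer; x along the coupon towards its ring, y across the 20 mm width, z through the 8 mm thickness. Both faces are alike. 40 g. May be absent (None)
- coupon_1_ring (a point): centre of the same coupon's rigid steel ring: 50 mm from the tag's centre along x, in the tag's plane; 5 mm wire, hole 33 mm, outside 43 mm; the ring's far end is 71.5 mm from the tag's centre
- coupon_2_tag (a point): centre (half-way up) of the flat metal tag, 60 x 20 x 8 mm, of a ringed test coupon that lies flat in the drawer; x along the coupon towards its ring, y across the 20 mm width, z through the 8 mm thickness. Both faces are alike. 40 g. May be absent (None)
- coupon_2_ring (a point): centre of the same coupon's rigid steel ring: 50 mm from the tag's centre along x, in the tag's plane; 5 mm wire, hole 33 mm, outside 43 mm; the ring's far end is 71.5 mm from the tag's centre
- coupon_3_tag (a point): centre (half-way up) of the flat metal tag, 60 x 20 x 8 mm, of a ringed test coupon that lies flat in the drawer; x along the coupon towards its ring, y across the 20 mm width, z through the 8 mm thickness. Both faces are alike. 40 g. May be absent (None)
- coupon_3_ring (a point): centre of the same coupon's rigid steel ring: 50 mm from the tag's centre along x, in the tag's plane; 5 mm wire, hole 33 mm, outside 43 mm; the ring's far end is 71.5 mm from the tag's centre
- hook_mouth (a point): point of the fixed snap hook where a ring's wire should pass: on the line of the shut gate, 9.5 mm above the nose tip, 160 mm above the bench. x points level into the hook (the way to push; the mouth looks towards the robot), z up. 7 mm wire in the x-z plane; the back lies 40 mm behind the gate (33 mm clear inside). It hangs from an arm 210 mm up; post 137 mm behind the gate
- gate (a joint): brass sprung gate of the snap hook, 42 mm long, hanging from a pivot 37 mm above hook_mouth down to just above the nose; rad, 0 = shut, opens inward (its lower end swings along x of hook_mouth) to 0.95 and springs shut; pressing its lower end takes 2 to 3.5 N. It leaves a ring's wire that is pushed in 25 mm or more at the height of hook_mouth, or that is then lowered 10 mm
- hook_seat (a point): middle of the hook's bottom bend (on the wire's centre line), 127 mm above the bench, where rings hang; same axes as hook_mouth. A hanging coupon's ring centre lies about 13 to 20 mm from it, its tag's centre about 60 mm below it
- dropper_bottle: small brown dropper bottle with a dark cap, 33 mm diameter, 64 mm tall, standing near the front edge of the bench, a bystander; origin at its underside
- white_jar: white plastic jar with a blue cap, 56 mm diameter, 68 mm tall, standing left of the drawer unit, a bystander; origin at its underside

How it is judged:
By the outcome, as a careful person would: the job done as asked, in the order asked, and still so for the second after the job is handed in, with the robot touching nothing.
Of coupon_1, coupon_2, coupon_3 only 2 to 3 are there at a start; the rules pass over those that are not, and their reading is None.
At some moment in a run one of coupon_1, coupon_2, coupon_3 may be knocked a few centimetres aside while the robot is not near it.
Once in a run the grip may slacken for a moment while it holds something.
It also fails if it takes over 200 s, if anything falls off the work surface, if the arm or the gripper's body presses on something with over 40 N, if the wrist force passes 120 N, or if a joint passes its speed limit or range.

## Working session

There is one attempt and no reset: what is moved stays moved. The work goes in short steps, each a Python script; the robot and the scene stay as the last script left them, time stands still between calls to the robot, and variables do not carry over. Pictures are saved under pics/ and viewed, and the job is handed in when it is done.

```bash
ls; mkdir -p pics
python3 - <<'E'
from station import arm, snapshot, camera_info
import cv2
for n in ("scene","side","wrist"):
    cv2.imwrite(f"pics/{n}0.png",snapshot(n)); print(n,camera_info(n))
print(arm.read_time(),arm.read_tool_pos(),arm.read_eef_rot(),arm.read_opening())
E
```

```text
pics
scene {'fx': 521.8697435994137, 'fy': 521.8697435994137, 'cx': 317.28511139575227, 'cy': 241.81551742036916, 'R': array([[ 0.81783016, -0.57542987,  0.00585567],
       [-0.35642737, -0.51450906, -0.7798974 ],
       [ 0.45178906,  0.6357365 , -0.62587998]]), 't': array([-0.32862165,  0.3671924 ,  0.96974815])}
side {'fx': 557.50136983163, 'fy': 557.50136983163, 'cx': 319.39926829160544, 'cy': 252.65934702962713, 'R': array([[ 0.96619432, -0.25769737, -0.00778481],
       [-0.15712822, -0.56465019, -0.81023508],
       [ 0.20439975,  0.78406775, -0.58605333]]), 't': array([-0.43928255,  0.27661253,  1.45710314])}
wrist {'fx': 364.2404705332875, 'fy': 364.2404705332875, 'cx': 320.66189278741604, 'cy': 238.70174991722556, 'T_tool_cam': array([[-2.59984453e-04, -3.01054128e-01,  9.53607018e-01,
        -6.99143118e-02],
       [ 9.99999849e-01,  3.83342387e-04,  3.93654005e-04,
         2.49780631e-04],
       [-4.84069154e-04,  9.53606976e-01,  3.01053983e-01,
        -7.67381934e-02],
       [ 0.00000000e+00,  0.00000000e+00,  0.00000000e+00,
         1.00000000e+00]])}
0.15 [0.27121671 0.59021586 0.30298809] [ 0.15040664  0.69091972 -0.15181468  0.69062297] 1.0010342962618415
```

View pics/scene0.png

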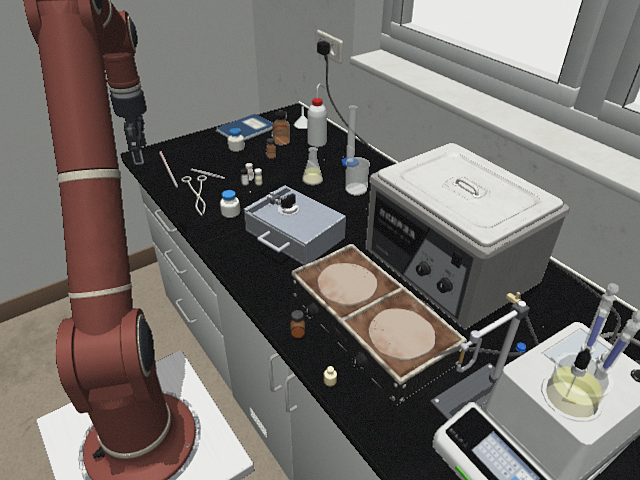

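View pics/side0.png

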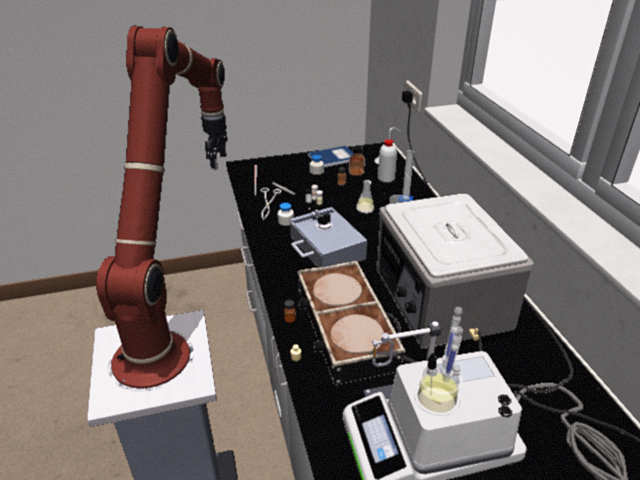

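View pics/wrist0.png

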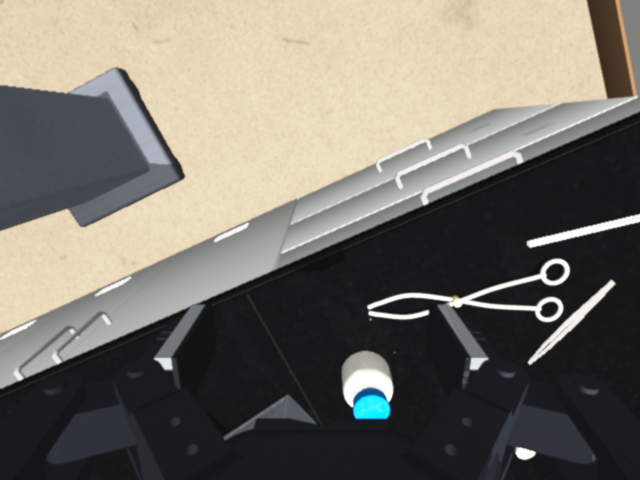

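```bash
cat > h.py <<'E'
from station import arm, snapshot, camera_info, ticket
import numpy as np, cv2
from scipy.spatial.transform import Rotation as Rn
def cam(name, pose=None):
    c=camera_info(name); K=np.array([[c['fx'],0,c['cx']],[0,c['fy'],c['cy']],[0,0,1]])
    if name!='wrist': return K,np.array(c['R']),np.array(c['t'])
    p,q=pose; T=np.eye(4);T[:3,:3]=Rn.from_quat(q).as_matrix();T[:3,3]=p
    M=np.linalg.inv(T@c['T_tool_cam']); return K,M[:3,:3],M[:3,3]
def proj(C,X):
    K,R,t=C; x=K@(R@np.asarray(X,float)+t); return x[:2]/x[2]
def ray(C,uv):
    K,R,t=C; d=R.T@np.linalg.solve(K,[uv[0],uv[1],1.]); return -R.T@t,d/np.linalg.norm(d)
def onz(C,uv,z):
    o,d=ray(C,uv); return o+d*(z-o[2])/d[2]
def tri(obs):
    A=np.zeros((3,3));b=np.zeros(3);rs=[]
    for C,uv in obs:
        o,d=ray(C,uv);P=np.eye(3)-np.outer(d,d);A+=P;b+=P@o;rs.append((o,P))
    X=np.linalg.solve(A,b); return X,[round(float(np.linalg.norm(P@(X-o))),4) for o,P in rs]
def pose(): return np.array(arm.read_tool_pos()),np.array(arm.read_eef_rot())
def wsnap(fn=None):
    p=pose(); im=snapshot('wrist')
    if fn: cv2.imwrite('pics/'+fn,im); np.savez('pics/'+fn+'.npz',p=p[0],q=p[1])
    return im,cam('wrist',p)
def wload(fn):
    d=np.load('pics/'+fn+'.npz'); return cv2.imread('pics/'+fn),cam('wrist',(d['p'],d['q']))
def crop(im,x,y,w,h,s,fn):
    cv2.imwrite('pics/'+fn,cv2.resize(im[y:y+h,x:x+w],None,fx=s,fy=s,interpolation=cv2.INTER_CUBIC))
def down(yaw,tilt=0):
    """tool x down; tool y horizontal at world angle yaw"""
    x=np.array([0,0,-1.]);y=np.array([np.cos(yaw),np.sin(yaw),0]);z=np.cross(x,y)
    return Rn.from_matrix(np.c_[x,y,z]).as_quat()
def quat(x,y):
    x=np.array(x,float);x/=np.linalg.norm(x);y=np.array(y,float);y-=x*(x@y);y/=np.linalg.norm(y)
    return Rn.from_matrix(np.c_[x,y,np.cross(x,y)]).as_quat()
E
python3 - <<'E'
from h import *
s=cv2.imread('pics/scene0.png');d=cv2.imread('pics/side0.png')
crop(s,200,180,160,90,5,'s_unit.png');crop(d,270,190,110,90,7,'d_unit.png')
crop(s,420,280,120,110,6,'s_hook.png');crop(d,360,300,100,80,7,'d_hook.png')
print(onz(cam('scene'),(297,335),0),onz(cam('scene'),(230,214),0),onz(cam('scene'),(288,197),.09))
E
```

```text
[0.37834057 0.04564021 0.        ] [0.47238939 0.54487956 0.        ] [0.59003491 0.40883314 0.09      ]
```

View pics/s_unit.png

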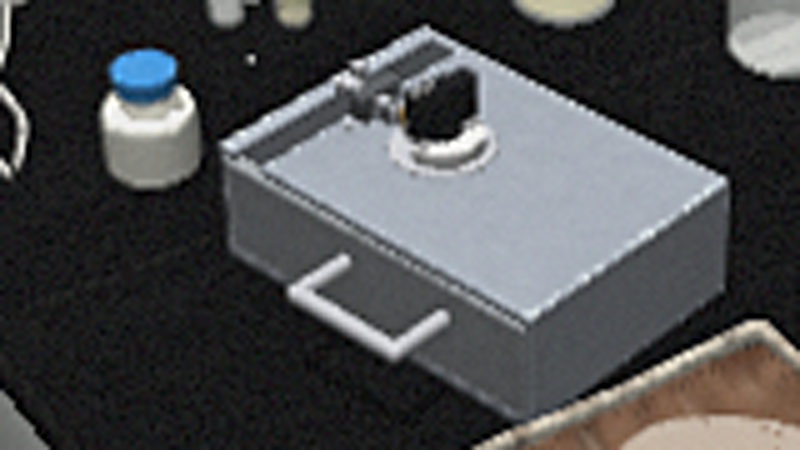

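View pics/d_unit.png

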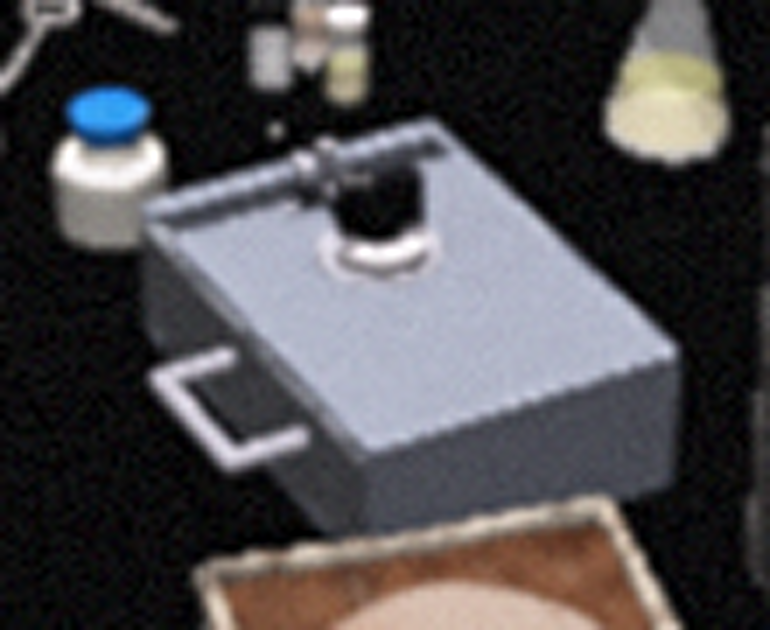

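View pics/s_hook.png

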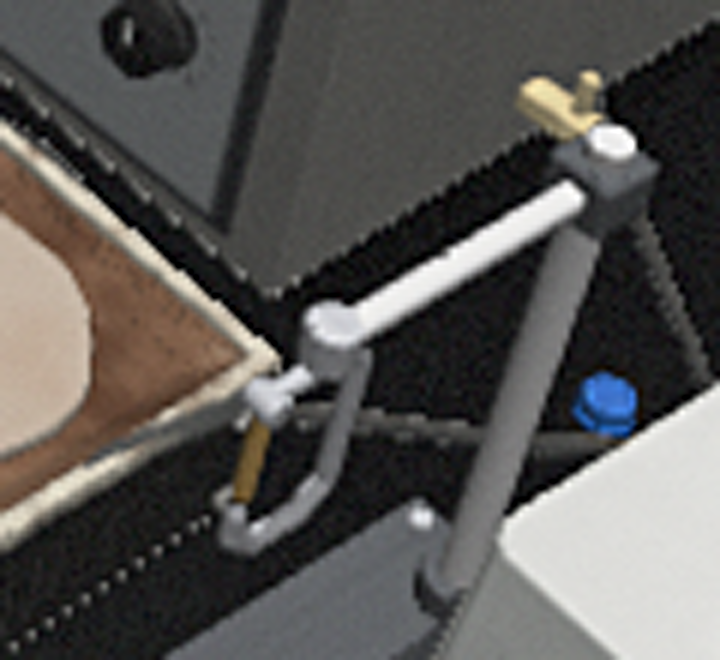

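View pics/d_hook.png

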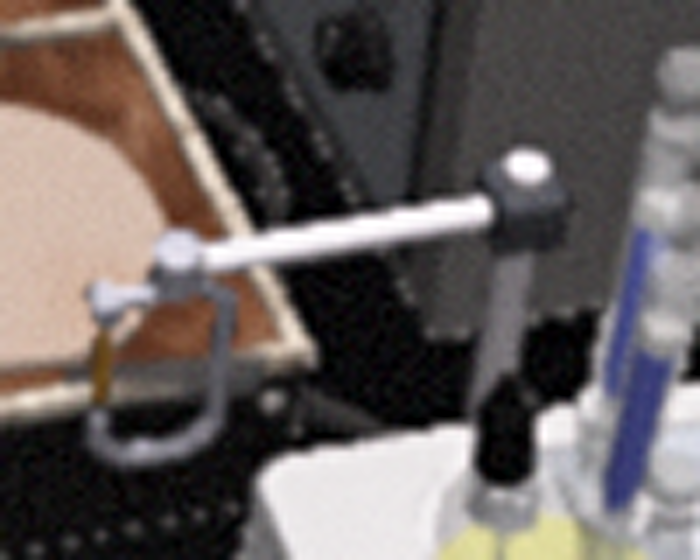

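Run:
```python
from h import *
S=cam('scene');D=cam('side')
f=lambda x,y:(200+x/5,180+y/5); g=lambda x,y:(270+x/7,190+y/7)
P={}
for n,a,b in [('FL',(222,147),(143,212)),('FR',(528,325),(372,452)),('BR',(728,180),(680,350)),('BL',(427,30),(437,120))]:
    p,q=onz(S,f(*a),.075),onz(D,g(*b),.075); P[n]=(p+q)/2; print(n,p.round(3),q.round(3),tri([(S,f(*a)),(D,g(*b))]))
print([np.linalg.norm(P[a]-P[b]).round(3) for a,b in ('FL','FR'),('FR','BR'),('BR','BL'),('BL','FL')] if 0 else [np.linalg.norm(P[a]-P[b]).round(3) for a,b in (('FL','FR'),('FR','BR'),('BR','BL'),('BL','FL'))])
c=sum(P.values())/4; d=P['BR']+P['BL']-P['FL']-P['FR']; e=P['BL']+P['FL']-P['BR']-P['FR'];print('c',c,np.degrees(np.arctan2(d[1],d[0])),np.degrees(np.arctan2(e[1],e[0]))-90)
for n,a,b in [('handle',(343,325),(200,418)),('hl',(300,295),(160,378)),('hr',(395,352),(235,460))]:
  print(n,tri([(S,f(*a)),(D,g(*b))]),onz(S,f(*a),.05))
f=lambda x,y:(420+x/6,280+y/6); g=lambda x,y:(360+x/7,300+y/7)
for n,a,b in [('pivot',(268,395),(103,298)),('nose',(225,508),(97,440)),('clamp',(612,140),(525,165)),('armend',(336,322),(180,250)),('backbend',(330,480),(218,420)),('bottom',(250,545),(130,460))]:
  print(n,tri([(S,f(*a)),(D,g(*b))]))
```

```text
File "<stdin>", line 7
    print([np.linalg.norm(P[a]-P[b]).round(3) for a,b in ('FL','FR'),('FR','BR'),('BR','BL'),('BL','FL')] if 0 else [np.linalg.norm(P[a]-P[b]).round(3) for a,b in (('FL','FR'),('FR','BR'),('BR','BL'),('BL','FL'))])
                                                                    ^
SyntaxError: invalid syntax
```

Run:
```python
from h import *
S=cam('scene');D=cam('side')
f=lambda x,y:(200+x/5,180+y/5); g=lambda x,y:(270+x/7,190+y/7)
P={}
for n,a,b in [('FL',(222,147),(143,212)),('FR',(528,325),(372,452)),('BR',(728,180),(680,350)),('BL',(427,30),(437,120))]:
    p,q=onz(S,f(*a),.075),onz(D,g(*b),.075); P[n]=(p+q)/2; print(n,p.round(3),q.round(3),tri([(S,f(*a)),(D,g(*b))]))
print([np.linalg.norm(P[a]-P[b]).round(3) for a,b in (('FL','FR'),('FR','BR'),('BR','BL'),('BL','FL'))])
c=sum(P.values())/4; d=P['BR']+P['BL']-P['FL']-P['FR']; e=P['BL']+P['FL']-P['BR']-P['FR'];print('c',c,np.degrees(np.arctan2(d[1],d[0])),np.degrees(np.arctan2(e[1],e[0]))-90)
for n,a,b in [('handle',(343,325),(200,418)),('hl',(300,295),(160,378)),('hr',(395,352),(235,460))]:
  print(n,tri([(S,f(*a)),(D,g(*b))]),onz(S,f(*a),.05))
f=lambda x,y:(420+x/6,280+y/6); g=lambda x,y:(360+x/7,300+y/7)
for n,a,b in [('pivot',(268,395),(103,298)),('nose',(225,508),(97,440)),('clamp',(612,140),(525,165)),('armend',(336,322),(180,250)),('backbend',(330,480),(218,420)),('bottom',(250,545),(130,460))]:
  print(n,tri([(S,f(*a)),(D,g(*b))]))
```

```text
FL [0.472 0.444 0.075] [0.473 0.441 0.075] (array([0.4753851 , 0.45210425, 0.0685693 ]), [0.0004, 0.0004])
FR [0.522 0.223 0.075] [0.527 0.225 0.075] (array([0.52823107, 0.23117344, 0.06871141]), [0.0016, 0.0016])
BR [0.679 0.264 0.075] [0.681 0.263 0.075] (array([0.68311742, 0.26809071, 0.07120699]), [0.0003, 0.0003])
BL [0.626 0.48  0.075] [0.631 0.485 0.075] (array([0.63223344, 0.48991149, 0.06974574]), [0.0017, 0.0017])
[np.float64(0.225), np.float64(0.161), np.float64(0.225), np.float64(0.161)]
c [0.57657648 0.3532099  0.075     ] 14.213229138023458 13.371665466239378
handle (array([0.47034888, 0.31806455, 0.03785442]), [0.0019, 0.0019]) [0.46143719 0.30234101 0.05      ]
hl (array([0.45678368, 0.33777041, 0.05020514]), [0.0012, 0.0012]) [0.45582361 0.33635405 0.05      ]
hr (array([0.4775448 , 0.27823278, 0.04199768]), [0.0009, 0.0009]) [0.47189253 0.26869914 0.05      ]
pivot (array([ 0.50462423, -0.2876357 ,  0.20241377]), [0.0004, 0.0004])
nose (array([ 0.5099628 , -0.28127656,  0.13538965]), [0.004, 0.004])
clamp (array([ 0.64214182, -0.29134018,  0.22801052]), [0.0005, 0.0005])
armend (array([ 0.52941405, -0.2871712 ,  0.21648048]), [0.0006, 0.0006])
backbend (array([ 0.54625394, -0.29005378,  0.13798889]), [0.0001, 0.0001])
bottom (array([ 0.51802971, -0.28712981,  0.12445202]), [0.0, 0.0])
```

Run:
```python
from h import *
R=Rn.from_quat(pose()[1]).as_matrix();print(R.round(2))
for yaw in (-90,-45,0,45,90,135,180):
  for p in ([.577,.353,.3],[.45,.28,.14]):
    q=arm.ik(p,down(np.radians(yaw+13.7))); print(yaw,p,None if q is None else np.round(q,2))
```

```text
[[-0.    0.42  0.91]
 [-0.    0.91 -0.42]
 [-1.   -0.    0.  ]]
-90 [0.577, 0.353, 0.3] [-0.91  0.73  0.64  1.35 -0.44  1.2  -1.56]
-90 [0.45, 0.28, 0.14] [-0.91  0.71  0.49  1.95 -0.55  0.62 -1.39]
-45 [0.577, 0.353, 0.3] [-0.8   0.69  0.42  1.35 -0.29  1.16 -0.9 ]
-45 [0.45, 0.28, 0.14] [-0.8   0.68  0.31  1.94 -0.36  0.57 -0.79]
0 [0.577, 0.353, 0.3] [-0.7   0.67  0.22  1.35 -0.15  1.14 -0.22]
0 [0.45, 0.28, 0.14] [-0.69  0.66  0.15  1.94 -0.17  0.55 -0.19]
45 [0.577, 0.353, 0.3] [-0.6   0.66  0.03  1.34 -0.02  1.14  0.46]
45 [0.45, 0.28, 0.14] [-0.6   0.66  0.    1.94 -0.    0.55  0.43]
90 [0.577, 0.353, 0.3] [-0.49  0.67 -0.17  1.34  0.12  1.15  1.14]
90 [0.45, 0.28, 0.14] [-0.5   0.66 -0.15  1.93  0.18  0.56  1.04]
135 [0.577, 0.353, 0.3] [-0.38  0.69 -0.38  1.33  0.26  1.17  1.81]
135 [0.45, 0.28, 0.14] [-0.38  0.68 -0.33  1.93  0.37  0.59  1.64]
180 [0.577, 0.353, 0.3] [-0.28  0.72 -0.58  1.33  0.4   1.21  2.49]
180 [0.45, 0.28, 0.14] [-0.26  0.71 -0.53  1.93  0.57  0.65  2.23]
```

Run:
```python
from h import *
arm.movep([.577,.353,.33],down(np.radians(103.7)))
wsnap('w1.png'); print(pose(),arm.read_time())
```

```text
(array([0.57560322, 0.35492783, 0.3299251 ]), array([-0.08491193,  0.70227192,  0.08583937,  0.70159513])) 1.6417
```

View pics/w1.png

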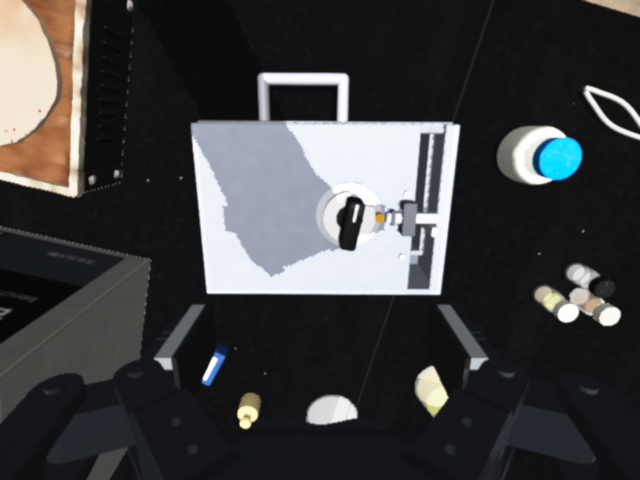

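Run:
```python
from h import *
im,C=wload('w1.png')
P=[onz(C,u,.075) for u in [(460,124),(192,122),(207,294),(441,295)]] #FL FR BR BL
for p in P: print(p.round(4))
c=sum(P)/4;d=P[2]+P[3]-P[0]-P[1];e=P[3]+P[0]-P[1]-P[2]
print(c,np.degrees(np.arctan2(d[1],d[0])),np.degrees(np.arctan2(e[1],e[0]))-90,np.linalg.norm(d)/2,np.linalg.norm(e)/2)
hs=cv2.cvtColor(im,cv2.COLOR_BGR2GRAY)
m=(hs<70).astype(np.uint8)*255; m[:190]=0;m[260:]=0;m[:,:332]=0;m[:,372:]=0
cn=max(cv2.findContours(m,0,1)[0],key=cv2.contourArea);print(cv2.minAreaRect(cn),cv2.boundingRect(cn))
cv2.imwrite('pics/w1k.png',cv2.resize(im[170:270,290:450],None,fx=5,fy=5))
print('handle',[onz(C,u,.045).round(4) for u in[(262,77),(304,77),(346,77)]])
print('jar',onz(C,(558,158),.068),onz(C,(527,158),0))
print('disc',onz(C,(348,216),.078))
for z in (.08,.103): print('bar',onz(C,(353,200),z),onz(C,(347,248),z))
```

```text
[0.4729 0.4519 0.075 ]
[0.5259 0.2303 0.075 ]
[0.6825 0.2666 0.075 ]
[0.6286 0.49   0.075 ]
[0.57748499 0.35969159 0.075     ] 13.395430299774652 13.505925378153293 0.16056452902698243 0.22884556289260619
((348.6486511230469, 222.60812377929688), (23.837854385375977, 52.6076774597168), 9.462322235107422) (338, 197, 26, 53)
handle [array([0.4749, 0.2761, 0.045 ]), array([0.4658, 0.3127, 0.045 ]), array([0.4568, 0.3492, 0.045 ])]
jar [0.47863102 0.54957241 0.068     ] [ 4.81947531e-01  5.60819425e-01 -5.55111512e-17]
disc [0.57275153 0.37996646 0.078     ]
bar [0.55709296 0.38019093 0.08      ] [0.60201217 0.38677623 0.08      ]
bar [0.55309246 0.37704781 0.103     ] [0.59478164 0.38315956 0.103     ]
```

View pics/w1k.png

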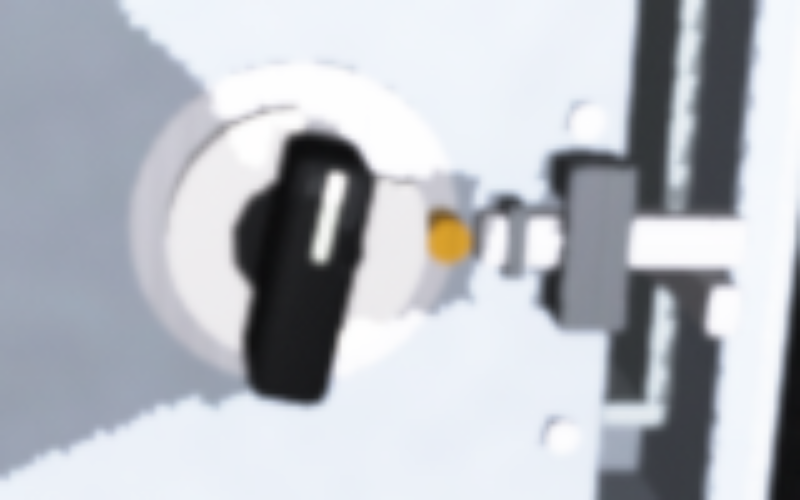

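```bash
python3 - <<'E'
from h import *
im,C=wload('w1.png')
k=lambda x,y:(290+x/5,170+y/5)
a,b=onz(C,k(372,175),.117),onz(C,k(325,400),.117)
d=b-a;print('bar ang',np.degrees(np.arctan2(d[1],d[0])),np.linalg.norm(d))
for u in[(313,285),(258,395),(325,400)]: print(u,onz(C,k(*u),.117))
a,b=onz(C,k(285,145),.089),onz(C,k(235,240),.089)
for z in(.075,.08,.085):print('disc',onz(C,k(295,225),z))
E
python3 - <<'E'
from h import *
s=cv2.imread('pics/scene0.png');crop(s,270,180,50,50,12,'s_k.png')
E
```

```text
bar ang 4.262232826439784 0.03822186856115635
(313, 285) [0.57202679 0.38067993 0.117     ]
(258, 395) [0.59227982 0.37687704 0.117     ]
(325, 400) [0.59048521 0.3877979  0.117     ]
disc [0.57228721 0.38101527 0.075     ]
disc [0.57119706 0.38032981 0.08      ]
disc [0.57010691 0.37964435 0.085     ]
```

View pics/s_k.png

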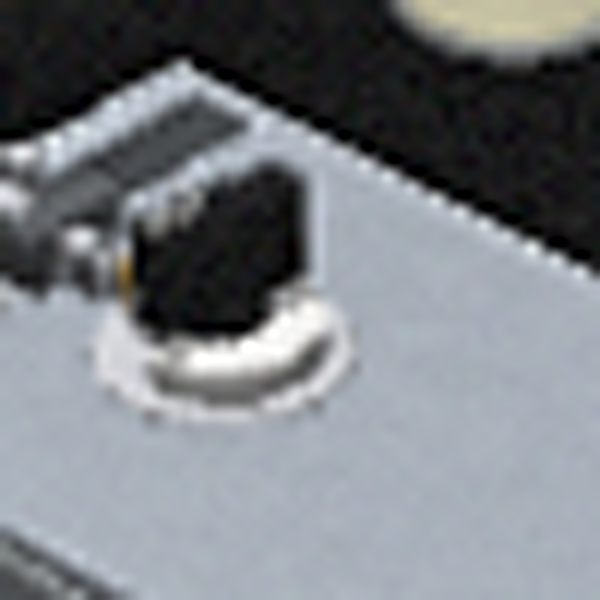

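Run:
```python
from h import *
k=np.array([.5715,.3805])
arm.move_gripper(.5,20)
arm.movep([*k,.25],down(np.radians(94)))
arm.line_to([*k,.164],.1)
f0=arm.read_ft_force()
arm.move_gripper(0.,25)
print(arm.read_opening(),pose()[0],np.round(arm.read_ft_force(),2),np.round(f0,2))
wsnap('w2.png')
```

```text
0.15768731014951148 [0.57191481 0.38006906 0.16494807] [-1.55 -1.01  4.77] [ 0.16 -0.39 -0.18]
```

View pics/w2.png

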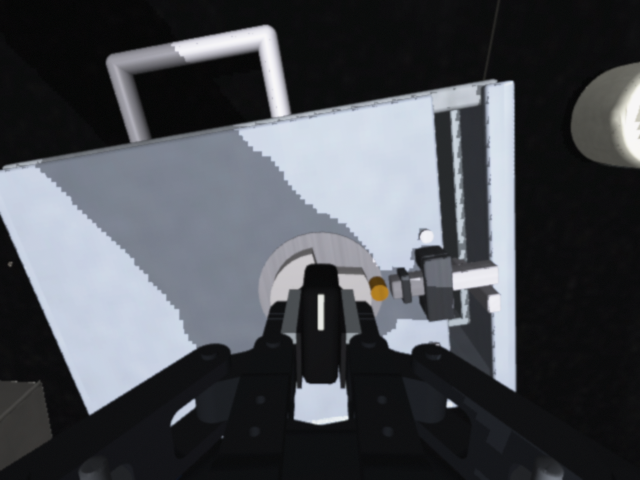

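Run:
```python
from h import *
p=np.array([.5715,.3803,.164])
for i,a in enumerate(np.linspace(0,1.28,11)[1:]):
    arm.move_j(arm.ik(p,down(np.radians(94)-a)))
    print(round(a,2),np.round(arm.read_ft_force(),1),np.round(arm.read_wrist_torque(),2))
wsnap('w3.png'); print(arm.read_opening(),arm.read_time())
```

```text
0.13 [-0.5 -1.8  5.5] [-0.43  0.19 -0.01]
0.26 [-0.6 -1.9  6.1] [-0.43  0.17 -0.1 ]
0.38 [-1.1 -2.4  5.2] [-0.45  0.18 -0.07]
0.51 [-0.1 -2.3  5.8] [-0.48  0.19 -0.19]
0.64 [-1.2 -2.3  5.3] [-0.44  0.18 -0.29]
0.77 [-0.2 -2.1  5.8] [-0.43  0.17 -0.07]
0.9 [-1.1 -1.6  5.4] [-0.4   0.2  -0.03]
1.02 [-1.5 -2.3  4.9] [-0.39  0.11 -0.06]
1.15 [-0.2 -2.2  6.2] [-0.44  0.11 -0.05]
1.28 [-0.4 -2.9  6.6] [-0.72  0.13  1.7 ]
0.15695809423349974 6.5333
```

View pics/w3.png

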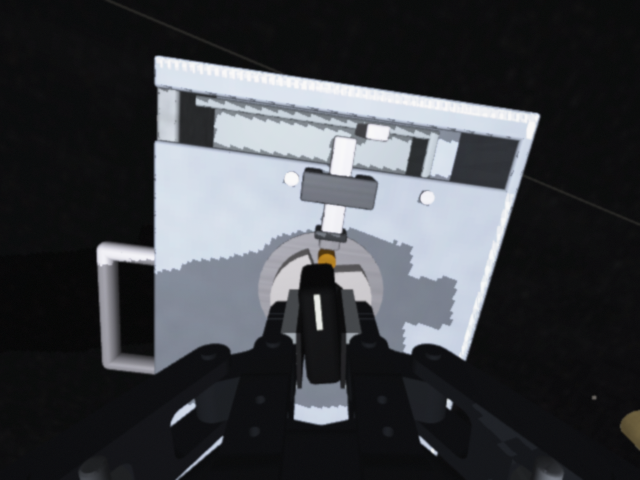

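Run:
```python
from h import *
arm.move_gripper(.5,25)
p=pose()[0]; arm.line_to([p[0],p[1],.25],.15)
y=np.radians(13.45); c,s=np.cos(y),np.sin(y)
hp=np.array([.5775,.3597])+np.array([c*-.118+s*.0197, s*-.118-c*.0197]); print(hp)
arm.movep([*(hp-.0*np.array([c,s])),.2],down(y))
wsnap('w4.png'); print(arm.read_opening(),pose())
cv2.imwrite('pics/sc4.png',snapshot('scene'))
```

```text
[0.46731851 0.31309389]
0.5030535754508297 (array([0.46783894, 0.31360098, 0.1996807 ]), array([ 0.43810251,  0.55507413, -0.43768718,  0.55532769]))
```

View pics/w4.png

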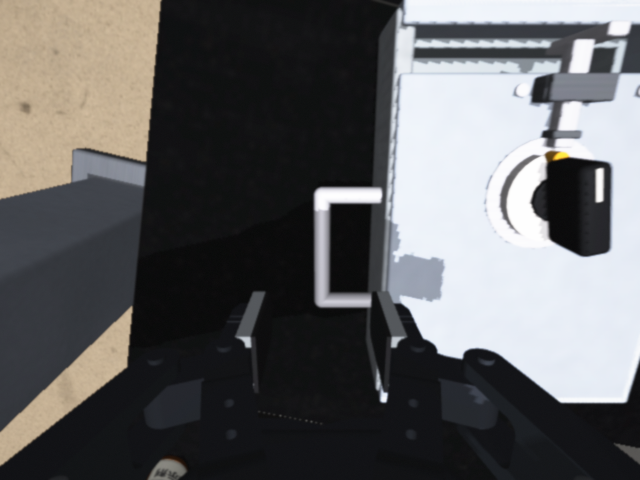

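Run:
```python
from h import *
im,C=wload('w4.png'); h=onz(C,(322,247),.045); print(h)
y=np.radians(13.45); u=np.array([np.cos(y),np.sin(y)])
arm.move_gripper(.33,25)
g=h[:2]
arm.line_to([*g,.2],.15); arm.line_to([*g,.102],.1)
print(np.round(arm.read_ft_force(),1))
arm.move_gripper(0,25); print(arm.read_opening(),pose()[0],np.round(arm.read_ft_force(),1))
e=g-u*.133
for k in range(1,8):
    q=g-u*.019*k
    try: arm.line_to([*q,.102],.08)
    except Exception as ex: print(ex)
    print(pose()[0].round(4),np.round(arm.read_ft_force(),1),arm.read_opening())
```

```text
[0.46772575 0.31378847 0.045     ]
[-7.  -2.7 14.7]
0.10203949994651544 [0.46682156 0.31357655 0.10268345] [-3.1 -0.7  8.4]
[0.449  0.3093 0.1027] [-0.5 -0.8  7.8] 0.1107396910420971
[0.4301 0.3048 0.1027] [-1.4 -0.7  8.1] 0.1062824692239781
[0.4114 0.3003 0.1026] [-1.2 -1.1  8.5] 0.10865917466020429
[0.3927 0.2959 0.1026] [-0.2 -0.4  8.9] 0.10542005333436986
[0.374  0.2914 0.1026] [-0.9 -1.1 10.8] 0.10544440791663304
[0.3553 0.287  0.1026] [-1.6 -0.7 10.5] 0.10171949320582531
[0.3432 0.2841 0.1028] [ 9.  -0.5  0.5] 0.10448259967535882
```

Run:
```python
from h import *
arm.move_gripper(.33,25)
p=pose()[0]; arm.line_to([p[0],p[1],.3],.2)
y=np.radians(13.45); u=np.array([np.cos(y),np.sin(y)])
v=np.array([.5775,.3597])+u*(-.14-.0)
arm.move_gripper(1)
arm.movep([*v,.30],down(y+np.pi/2))
wsnap('w5.png'); print(pose(),arm.read_time())
cv2.imwrite('pics/sc5.png',snapshot('scene'))
```

```text
(array([0.44089323, 0.32718264, 0.2999547 ]), array([-0.08280137,  0.70240171,  0.08269111,  0.7020954 ])) 16.4083
```

View pics/w5.png

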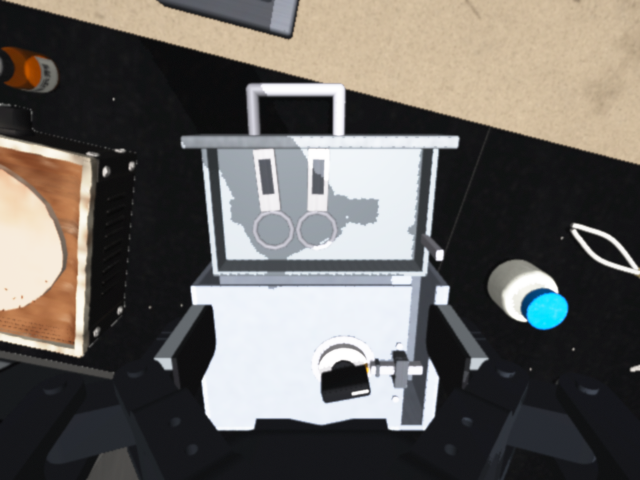

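View pics/sc5.png

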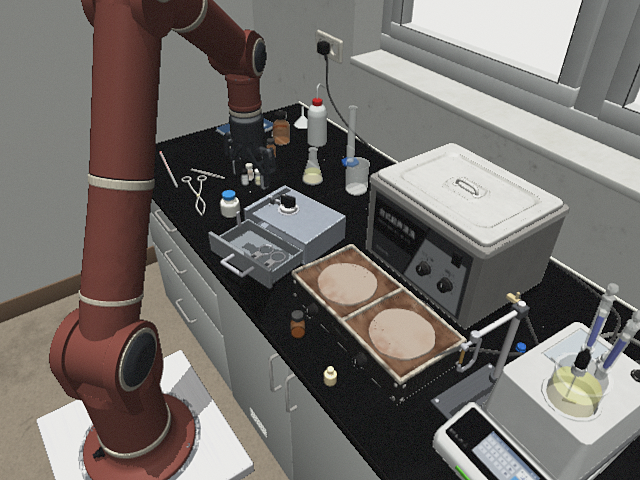

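Run:
```python
from h import *
im,C=wload('w5.png'); crop(im,205,130,235,150,3.4,'w5d.png')
```

```text
(no output)
```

View pics/w5d.png

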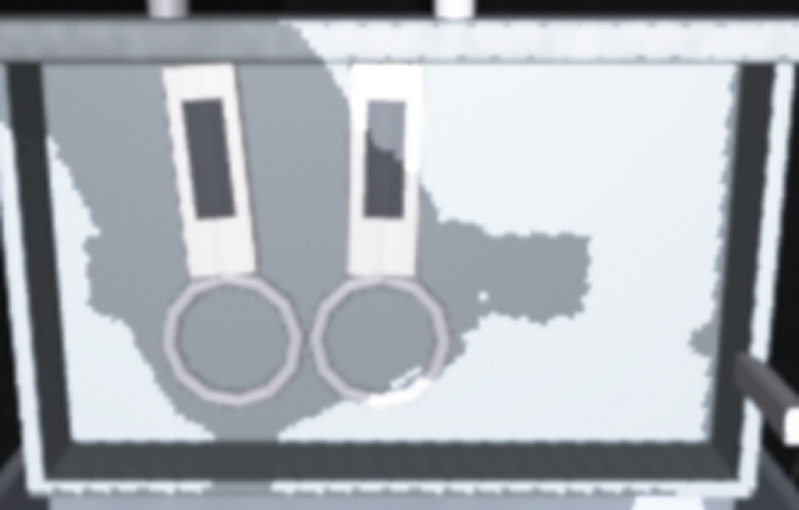

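Run:
```python
from h import *
im,C=wload('w5.png')
k=lambda x,y:(205+x/3.4,130+y/3.4)
for n,r,t,e in [('A',(232,340),(208,158),(222,276)),('B',(382,340),(385,158),(382,276))]:
    R,T=onz(C,k(*r),.016),onz(C,k(*t),.02);E=onz(C,k(*e),.02);d=R-T;d[2]=0
    print(n,R.round(4),T.round(4),np.linalg.norm(d).round(4),np.linalg.norm((R-E)[:2]).round(4),np.degrees(np.arctan2(d[1],d[0])))
# IK checks at hook
for th in (0,15,25):
  for dx in (-.12,-.055,-.03):
    t=np.radians(th);x=[np.sin(t),0,-np.cos(t)]
    q=quat(x,[0,1,0]); g=np.array([.505+dx,-.287,.16]); p=g-.07*np.array(x)
    s=arm.ik(p,q); print(th,dx,None if s is None else np.round(s,2))
```

```text
A [0.4771 0.2865 0.016 ] [0.4252 0.2698 0.02  ] 0.0545 0.0205 17.778190465434097
B [0.4668 0.3299 0.016 ] [0.4136 0.3182 0.02  ] 0.0544 0.0204 12.363413859234084
0 -0.12 [ 0.41  0.47  0.27  2.   -0.19  0.7   2.36]
0 -0.055 [ 0.36  0.53  0.25  1.86 -0.18  0.77  2.28]
0 -0.03 [ 0.33  0.56  0.26  1.8  -0.19  0.8   2.26]
15 -0.12 [ 0.64  0.4   0.08  2.16 -0.5   0.43  2.72]
15 -0.055 [ 0.57  0.46  0.06  2.03 -0.4   0.47  2.53]
15 -0.03 [ 0.55  0.48  0.05  1.98 -0.37  0.49  2.47]
25 -0.12 [ 1.2   0.44 -0.56  2.25 -0.28  0.18  2.56]
25 -0.055 [ 0.93  0.46 -0.35  2.14 -0.47  0.23  2.65]
25 -0.03 [ 0.86  0.48 -0.3   2.09 -0.45  0.25  2.61]
```

Run:
```python
from h import *
q=down(np.pi/2)
arm.movep([.45,-.24,.38],q); wsnap('k1.png')
arm.movep([.52,-.33,.38],q); wsnap('k2.png')
im,_=wload('k1.png');crop(im,220,120,260,195,3,'k1c.png')
im,_=wload('k2.png');crop(im,220,120,260,195,3,'k2c.png')
print(arm.read_time(),arm.read_joint_positions())
```

```text
19.15 [ 0.26769561  0.52978685  0.44689808  1.42035104 -0.23319567  1.24533954
  2.30793081]
```

View pics/k1.png

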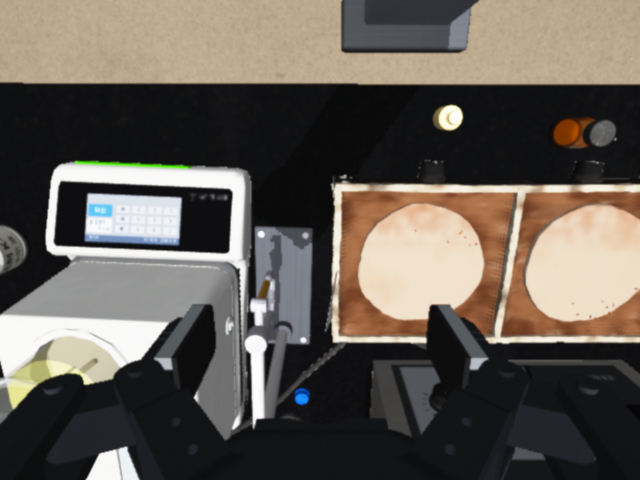

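View pics/k2.png

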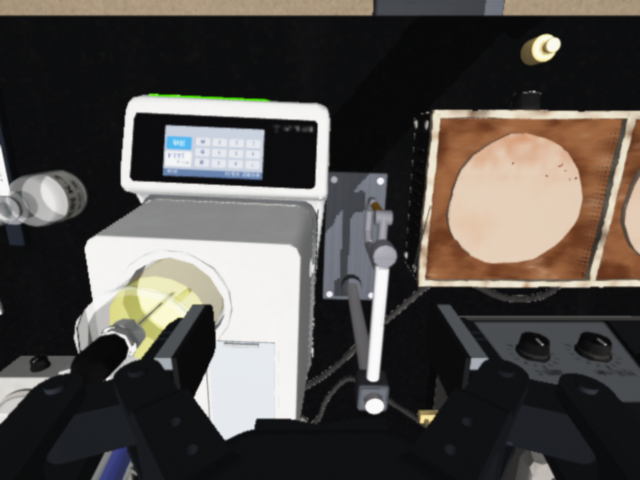

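Run:
```python
from h import *
for a in '12':
    im,_=wload(f'k{a}.png');x,y=((220,220) if a=='1' else (310,160)); crop(im,x,y,120,150 if a=='1' else 120,5 if a=='2' else 4,f'k{a}c.png')
s=cv2.imread('pics/scene0.png');crop(s,420,270,220,210,3,'s_box.png')
s=cv2.imread('pics/side0.png');crop(s,330,320,210,160,3.7,'d_box.png')
```

```text
(no output)
```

View pics/k1c.png

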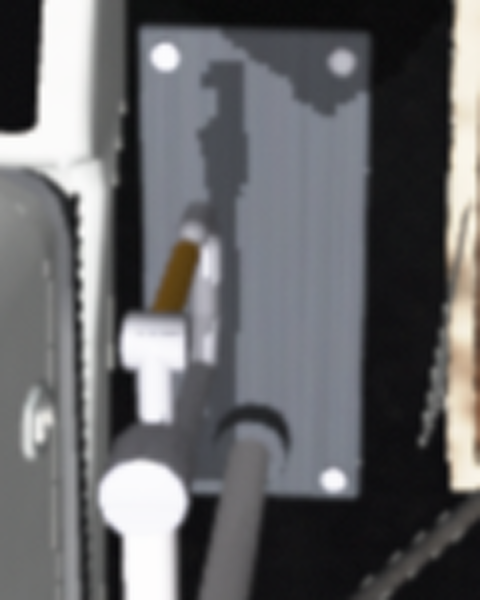

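View pics/k2c.png

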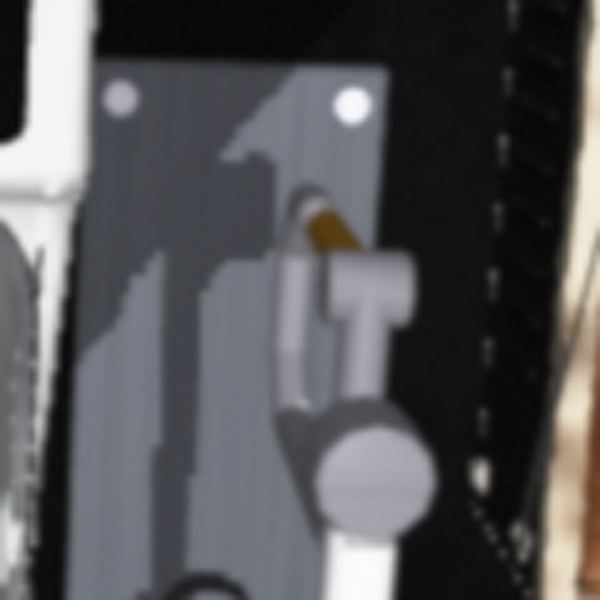

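View pics/s_box.png

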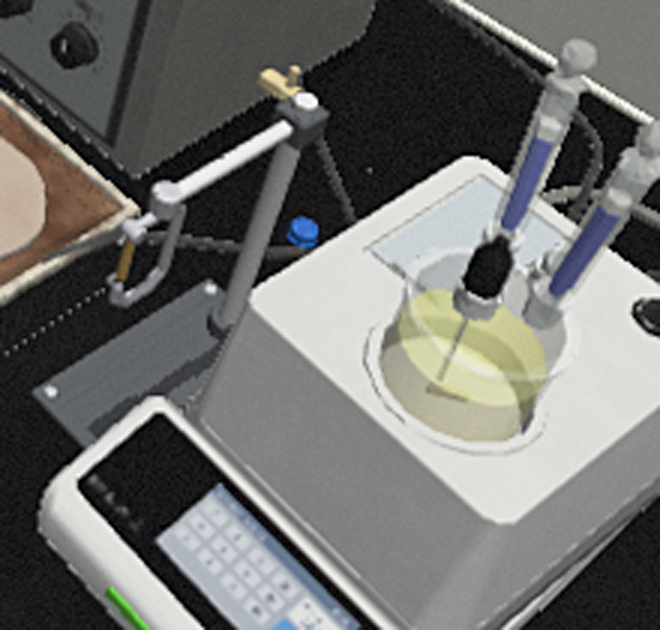

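View pics/d_box.png

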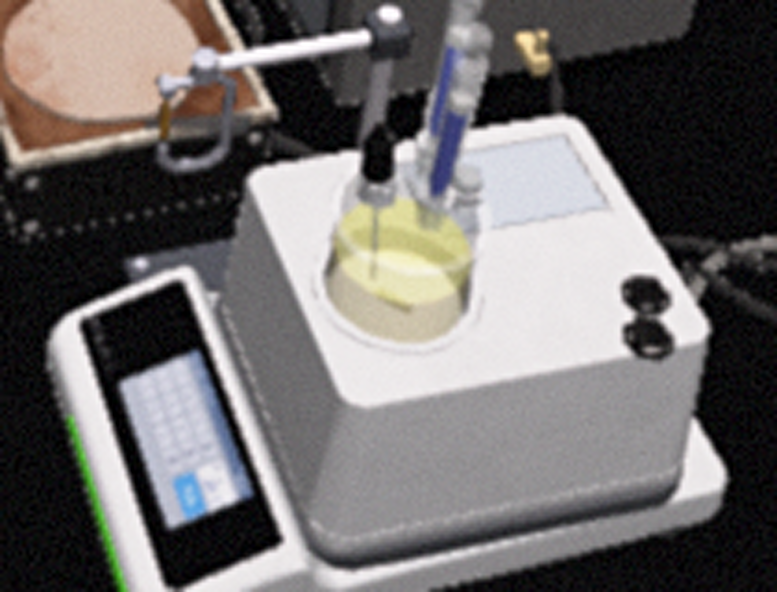

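Run:
```python
from h import *
S=cam('scene');D=cam('side');_,A=wload('k1.png');_,B=wload('k2.png')
print('box',tri([(S,(506,369)),(D,(398.1,367.3))]))
f=lambda x,y:(420+x/6,280+y/6); g=lambda x,y:(360+x/7,300+y/7);a=lambda x,y:(220+x/4,220+y/4);b=lambda x,y:(310+x/5,160+y/5)
for n,p in {'pivot':((154,342),(373,285),(268,395),(103,298)),'disc':((144,498),(375,480),(338,318),(180,245)),'nose':((200,220),(310,202),(228,505),(97,440))}.items():
    print(n,tri([(A,a(*p[0])),(B,b(*p[1]))]),tri([(A,a(*p[0])),(B,b(*p[1])),(S,f(*p[2])),(D,g(*p[3]))]))
print('pivot@.197',onz(A,a(154,342),.197),onz(B,b(373,285),.197),'disc@.218',onz(A,a(144,498),.218),onz(B,b(375,480),.218))
print('nose@.150',onz(A,a(200,220),.150),onz(B,b(310,202),.150))
print('clamp',onz(B,(374,405),.225), 'plate', [onz(B,b(*u),.008) for u in((122,98),(352,105))],[onz(A,a(*u),.008) for u in((165,57),(342,62),(333,480))])
print('bottom bend line',onz(B,b(300,330),.127),onz(B,b(297,250),.127),onz(B,b(290,390),.13))
```

```text
box (array([ 0.5341557 , -0.35501625,  0.1879138 ]), [0.0014, 0.0014])
pivot (array([ 0.5052179 , -0.28493333,  0.20264738]), [0.0002, 0.0002]) (array([ 0.5061048 , -0.28542047,  0.20009855]), [0.0003, 0.0011, 0.0011, 0.0009])
disc (array([ 0.52893858, -0.28569404,  0.21752571]), [0.0002, 0.0002]) (array([ 0.5296561 , -0.28605784,  0.21715217]), [0.0004, 0.0008, 0.0013, 0.0003])
nose (array([ 0.50656812, -0.28487089,  0.14021831]), [0.0004, 0.0004]) (array([ 0.50719431, -0.28467967,  0.14042321]), [0.0004, 0.001, 0.0052, 0.0042])
pivot@.197 [ 0.50804143 -0.28608963  0.197     ] [ 0.50678192 -0.28379037  0.197     ] disc@.218 [ 0.52877995 -0.2855198   0.218     ] [ 0.52862473 -0.2858857   0.218     ]
nose@.150 [ 0.50269269 -0.28321091  0.15      ] [ 0.50429072 -0.28651233  0.15      ]
clamp [ 0.64538038 -0.28906488  0.225     ] plate [array([ 0.50752513, -0.31257547,  0.008     ]), array([ 0.50916801, -0.25693253,  0.008     ])] [array([ 0.50777858, -0.31322523,  0.008     ]), array([ 0.50926752, -0.25720637,  0.008     ]), array([ 0.66156904, -0.26176685,  0.008     ])]
bottom bend line [ 0.53274961 -0.28400635  0.127     ] [ 0.51774773 -0.28517178  0.127     ] [ 0.5433388 -0.2857924  0.13     ]
```

```bash
cat >> h.py <<'E'
UY=np.radians(13.45); UU=np.array([np.cos(UY),np.sin(UY)])
def lookdrawer(fn):
    v=np.array([.5775,.3597])-UU*.14
    arm.movep([*v,.26],down(UY+np.pi/2)); return wsnap(fn)
E
python3 - <<'E'
from h import *
arm.move_gripper(1)
im,C=lookdrawer('w6.png'); crop(im,170,90,300,200,2.6,'w6d.png'); print(arm.read_time())
E
```

```text
21.8083
```

View pics/w6d.png

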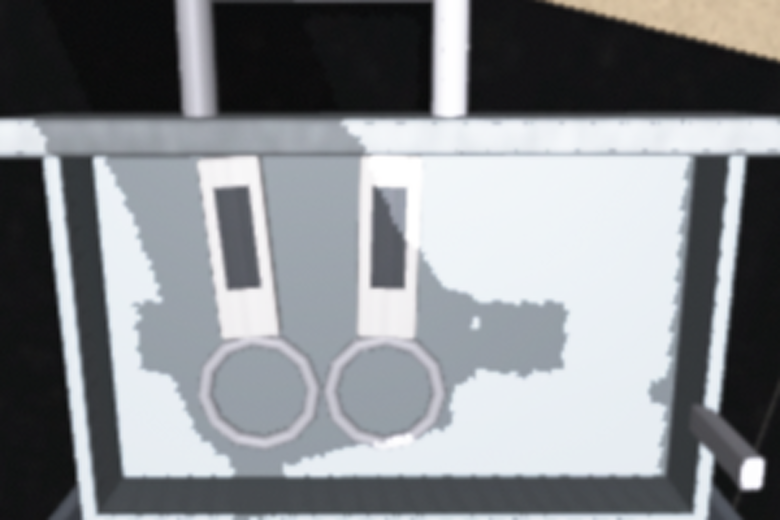

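Run:
```python
from h import *
im,C=wload('w6.png')
k=lambda x,y:(170+x/2.6,90+y/2.6)
for n,r,t,e in [('A',(259.5,391),(238,237),(249,337)),('B',(385.5,391),(389,237),(386,337))]:
    R,T=onz(C,k(*r),.016),onz(C,k(*t),.02);E=onz(C,k(*e),.02);d=(R-T)[:2]
    print(n,R.round(4),T.round(4),np.linalg.norm(d).round(4),np.linalg.norm((R-E)[:2]).round(4),np.degrees(np.arctan2(d[1],d[0])))
```

```text
A [0.4767 0.2867 0.016 ] [0.425  0.2701 0.02  ] 0.0544 0.0206 17.779237173197252
B [0.4666 0.3294 0.016 ] [0.4136 0.3182 0.02  ] 0.0542 0.0205 11.979686700749031
```

```bash
cat >> h.py <<'E'
def pick(ring,deg,back=.058,zt=.0875):
    a=np.radians(deg); d=np.array([np.cos(a),np.sin(a)]); g=np.array(ring)[:2]-back*d
    q=down(a+np.pi/2)
    arm.move_gripper(.40,80)
    arm.movep([*g,.20],q); arm.line_to([*g,.12],.15); arm.line_to([*g,zt],.05)
    print('down',pose()[0].round(4),np.round(arm.read_ft_force(),1))
    arm.move_gripper(0,80); print('grip',arm.read_opening(),np.round(arm.read_ft_force(),1))
    arm.line_to([*g,.20],.12); print('up',arm.read_opening(),np.round(arm.read_ft_force(),1))
E
python3 - <<'E'
from h import *
pick([.4767,.2867],17.8)
wsnap('g1.png')
E
```

```text
down [0.4216 0.269  0.0875] [-0.4 -0.4  0.9]
grip 0.19573246663324143 [-0.6 -1.2  5.1]
up 0.19634005593545614 [-0.4  0.2 -0.3]
```

View pics/g1.png

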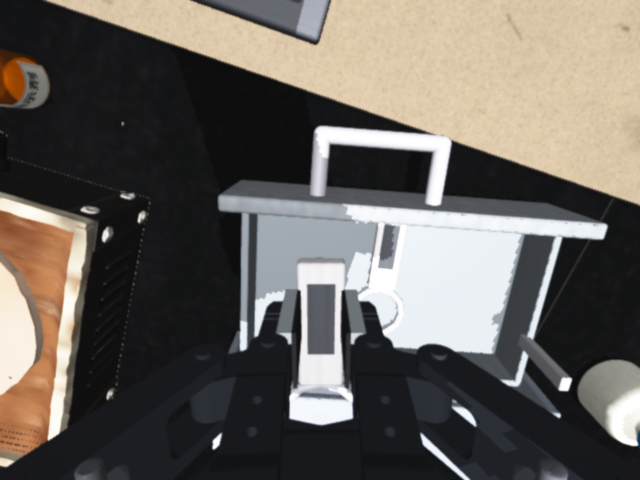

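```bash
cat >> h.py <<'E'
HM=np.array([.506,-.285,.160]); HY=np.radians(-1.6)
HX=np.array([np.cos(HY),np.sin(HY),0])
def hpose(dx,dz,th,off=(.0715,0,.077),dy=0):
    """TCP pose putting far ring wire at hook_mouth + dx along push, dz up"""
    t=np.radians(th); x=HX*np.sin(t)+np.array([0,0,-np.cos(t)]); y=np.array([-HX[1],HX[0],0]); z=np.cross(x,y)
    R=np.c_[x,y,z]; W=HM+HX*dx+y*dy+np.array([0,0,dz]); return W-R@np.array(off),Rn.from_matrix(R).as_quat()
E
python3 - <<'E'
from h import *
p,q=hpose(-.045,0,12); print(p,arm.ik(p,q),arm.ik(hpose(.03,0,12)[0],q))
arm.movep(p+[0,0,.04],q); print(pose()[0])
arm.line_to(p,.1)
print(arm.read_opening(),np.round(arm.read_ft_force(),1),arm.read_time())
s=snapshot('scene');d=snapshot('side');cv2.imwrite('pics/s7.png',s);cv2.imwrite('pics/d7.png',d)
crop(s,400,290,120,110,6,'s7c.png');crop(d,320,300,120,100,6,'d7c.png')
E
```

```text
[ 0.37086965 -0.28122547  0.21392835] [ 0.79498064  0.4308929  -0.17988873  2.14732511 -0.11470621  0.39964501
  2.28245299] [ 0.67214835  0.50069966 -0.14352136  1.99431248 -0.07854535  0.47043022
  2.16198329]
[ 0.37157068 -0.28028204  0.25381785]
0.19457458763265814 [-0.6 -0.8 -0.1] 28.2583
```

View pics/s7c.png

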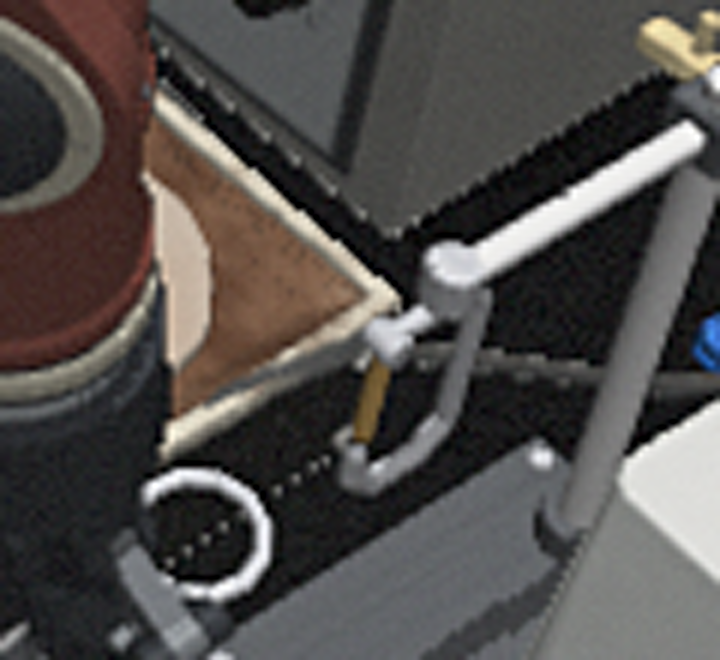

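View pics/d7c.png

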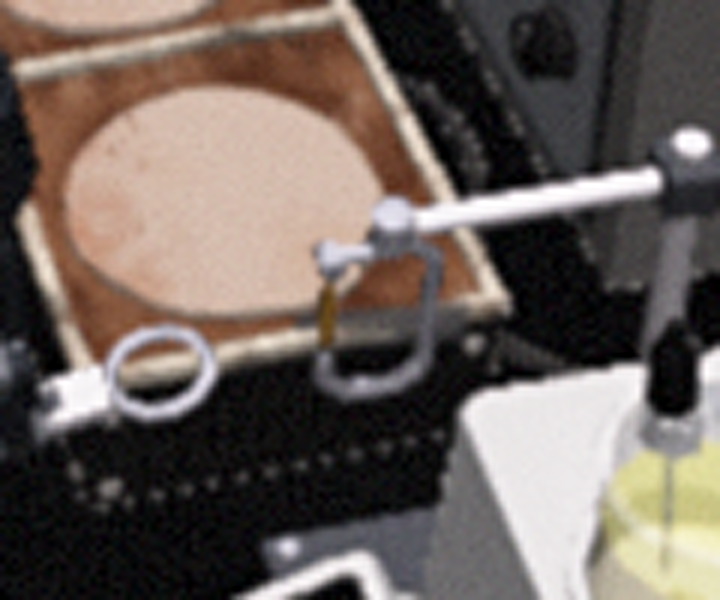

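Run:
```python
from h import *
S=cam('scene');D=cam('side')
p,q=pose();R=Rn.from_quat(q).as_matrix();c=p+R@[.0715,0,.058];w=p+R@[.0715,0,.077]
def cr(C,X,x,y): return ((proj(C,X)-[x,y])*6).round()
print('pred c',c,cr(S,c,400,290),cr(D,c,320,300),'w',w,cr(S,w,400,290),cr(D,w,320,300))
print(tri([(S,(400+208/6,290+533/6)),(D,(320+161/6,300+373/6))]))
print('mouth',cr(S,HM,400,290),cr(D,HM,320,300))
n=HM-[0,0,.0095];print('nose',cr(S,n,400,290),cr(D,n,320,300));n=HM+[0,0,.037];print('piv',cr(S,n,400,290),cr(D,n,320,300))
s=cv2.imread('pics/d7.png')
```

```text
pred c [ 0.44301594 -0.28342248  0.15675328] [198. 529.] [161. 367.] w [ 0.46158904 -0.28392991  0.16072599] [248. 491.] [209. 350.]
(array([ 0.4421082 , -0.28766412,  0.15902212]), [0.0007, 0.0007])
mouth [358. 423.] [324. 330.]
nose [352. 444.] [323. 348.]
piv [381. 341.] [329. 259.]
```

Run:
```python
from h import *
for dx in (-.02,-.004,.008,.018,.028):
    p,q=hpose(dx,.002,12); arm.line_to(p,.05); print(dx,np.round(arm.read_ft_force(),1),arm.read_opening())
s=snapshot('scene');d=snapshot('side')
crop(s,420,290,120,110,6,'s8c.png');crop(d,340,300,120,100,6,'d8c.png');print(arm.read_time())
```

```text
-0.02 [ 0.4  0.  -0. ] 0.1929375146544563
-0.004 [-0.9  0.2  0.3] 0.19712543535365643
0.008 [-2.3 -0.2 -0.7] 0.191559605717251
0.018 [-1.7 -0.2 -2.9] 0.19645737087961607
0.028 [-0.3  0.1 -0.5] 0.19200347109565177
30.6667
```

View pics/s8c.png

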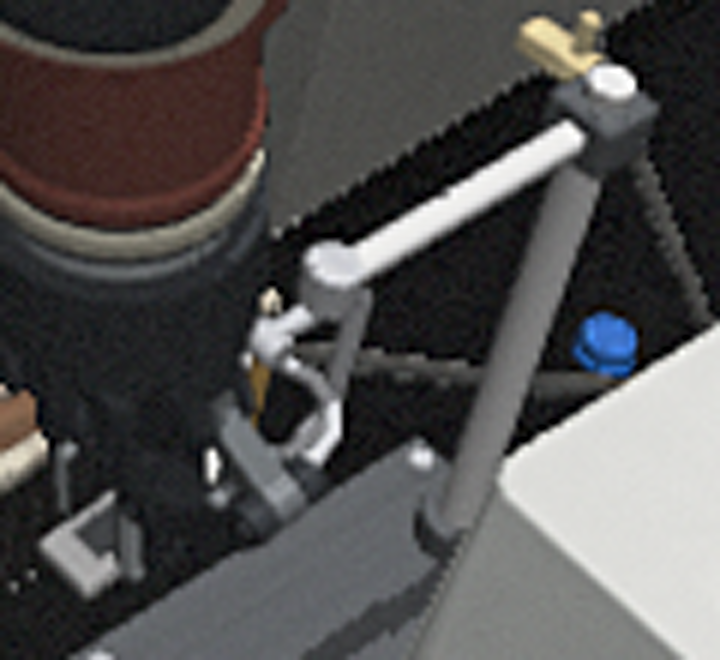

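View pics/d8c.png

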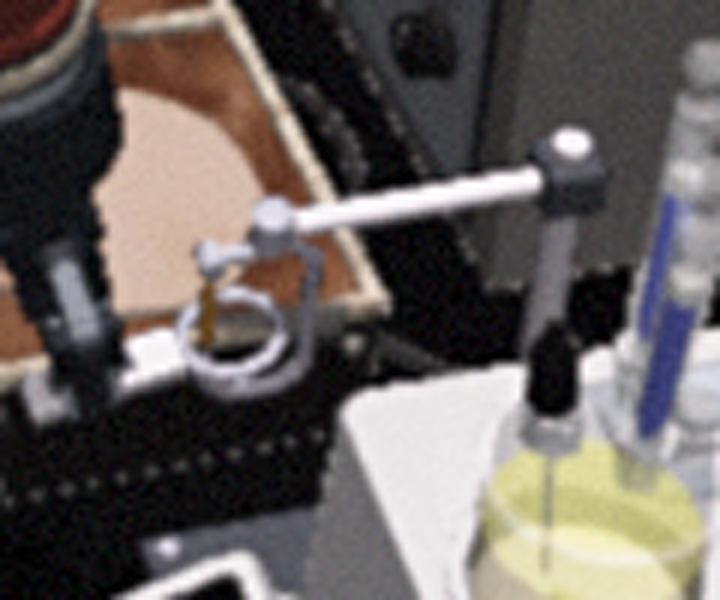

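Run:
```python
from h import *
p,q=hpose(.026,-.010,12); arm.line_to(p,.05); print(np.round(arm.read_ft_force(),1))
arm.move_gripper(.45,80); arm.pause(.3); print(np.round(arm.read_ft_force(),1))
p,q=hpose(-.05,.02,12); arm.line_to(p,.1); print(np.round(arm.read_ft_force(),1))
arm.line_to(p+[-.0,0,.1],.2)
s=snapshot('scene');d=snapshot('side')
crop(s,420,290,120,110,6,'s9c.png');crop(d,340,300,120,100,6,'d9c.png');print(arm.read_time())
```

```text
[ 0.4 -0.4  0.1]
[-0.6  0.6  0. ]
[ 0.4 -0.3  0.7]
33.4167
```

View pics/s9c.png

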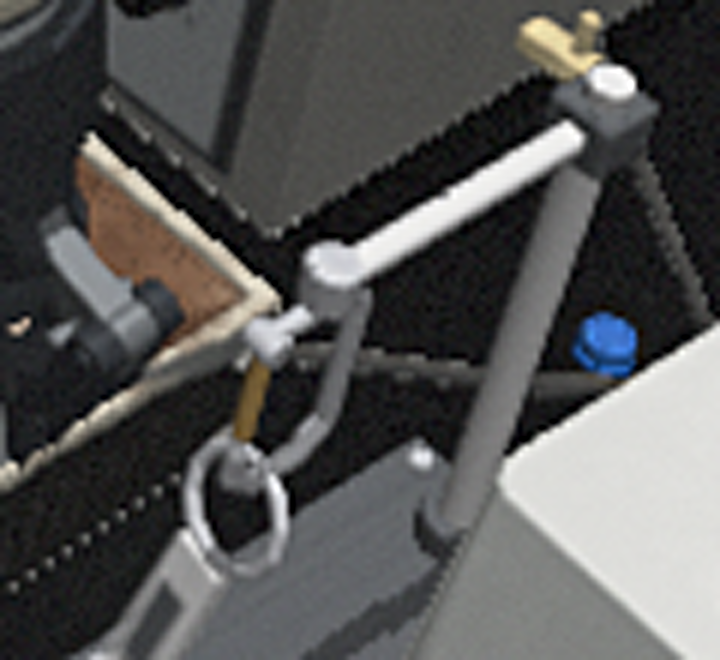

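View pics/d9c.png

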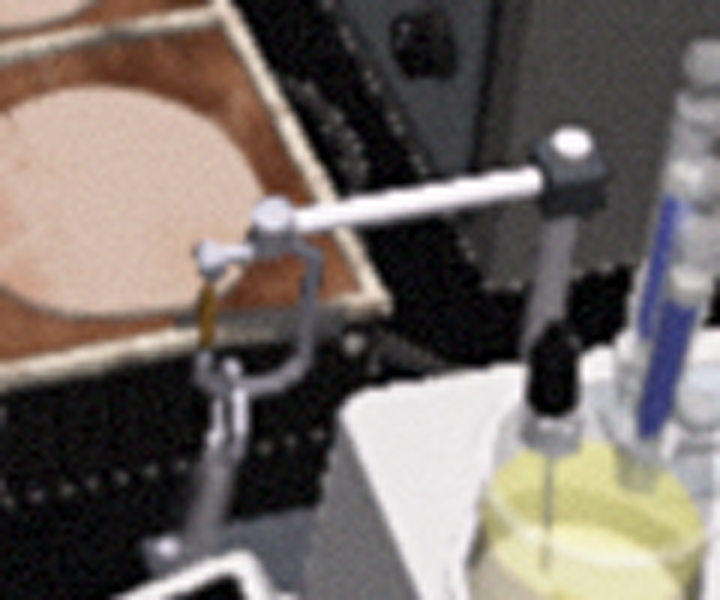

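Run:
```python
from h import *
im,C=lookdrawer('w10.png'); crop(im,170,90,300,200,2.6,'w10d.png'); print(arm.read_time())
```

```text
35.675
```

View pics/w10d.png

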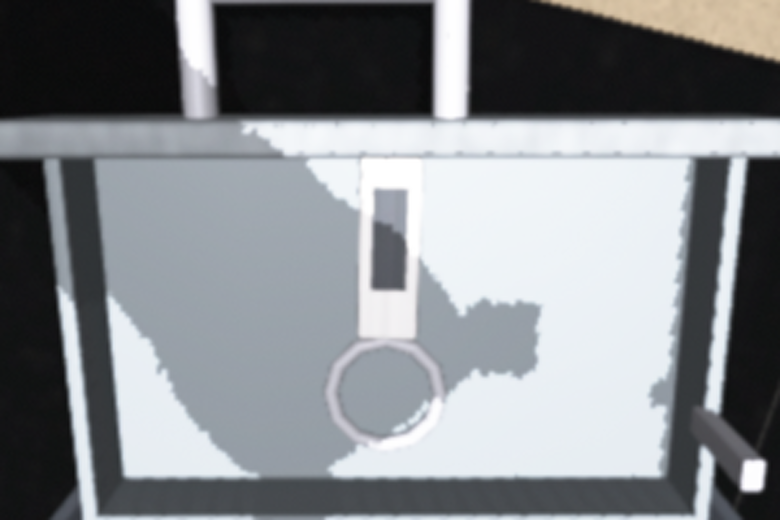

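Run:
```python
from h import *
pick([.4666,.3294],12.0)
im,_=wsnap('g2.png'); crop(im,220,230,200,180,3,'g2c.png')
p,q=hpose(-.05,.002,12)
arm.movep(p+[0,0,.04],q); arm.line_to(p,.1)
print(arm.read_opening(),np.round(arm.read_ft_force(),1),arm.read_time())
s=snapshot('scene');d=snapshot('side')
crop(s,400,290,120,110,6,'s11c.png');crop(d,320,300,120,100,6,'d11c.png')
```

```text
down [0.4099 0.3175 0.0875] [-0.6  0.7  0.3]
grip 0.19278296435018258 [-1.2 -0.8  4.3]
up 0.19376922241080707 [-0.8 -0.8 -1. ]
0.19151148921304278 [ 0.7  0.7 -1.4] 41.9083
```

View pics/s11c.png

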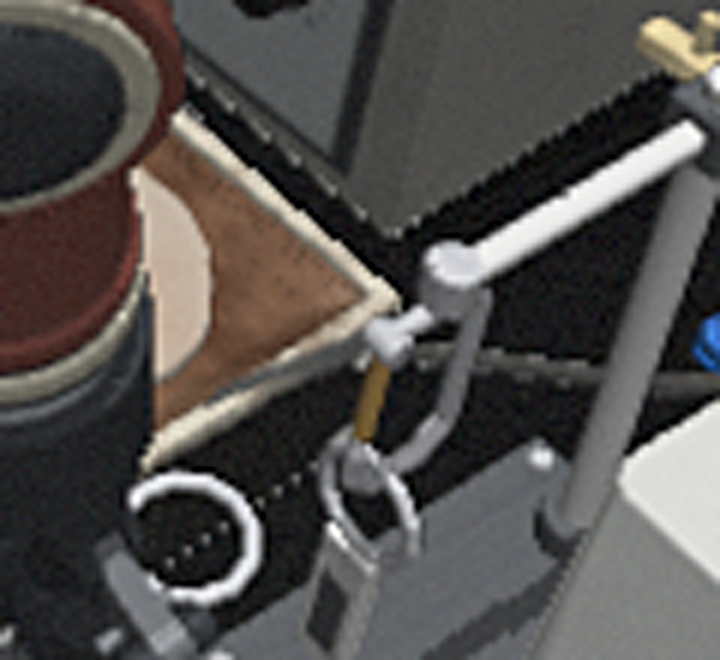

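View pics/d11c.png

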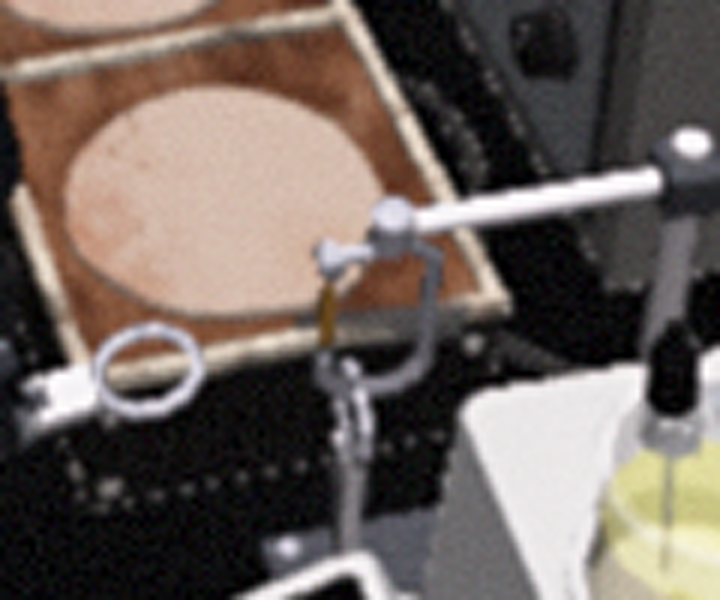

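Run:
```python
from h import *
for dx in (-.02,-.004,.008,.018,.028):
    p,q=hpose(dx,.002,12); arm.line_to(p,.05); print(dx,np.round(arm.read_ft_force(),1),arm.read_opening())
p,q=hpose(.027,-.008,12); arm.line_to(p,.05); print(np.round(arm.read_ft_force(),1))
s=snapshot('scene');d=snapshot('side')
crop(s,420,290,120,110,6,'s12c.png');crop(d,340,300,120,100,6,'d12c.png');print(arm.read_time())
```

```text
-0.02 [ 0.2 -0.8 -1.3] 0.1882164998850944
-0.004 [-1.8  0.3  0.6] 0.19736760767250927
0.008 [-2.2  0.   0.3] 0.19674520863992911
0.018 [-1.2 -0.1 -1.7] 0.19066563342654722
0.028 [ 0.5 -0.9 -0.5] 0.194057275421834
[ 0.5 -0.6 -0.7]
44.7667
```

View pics/d12c.png

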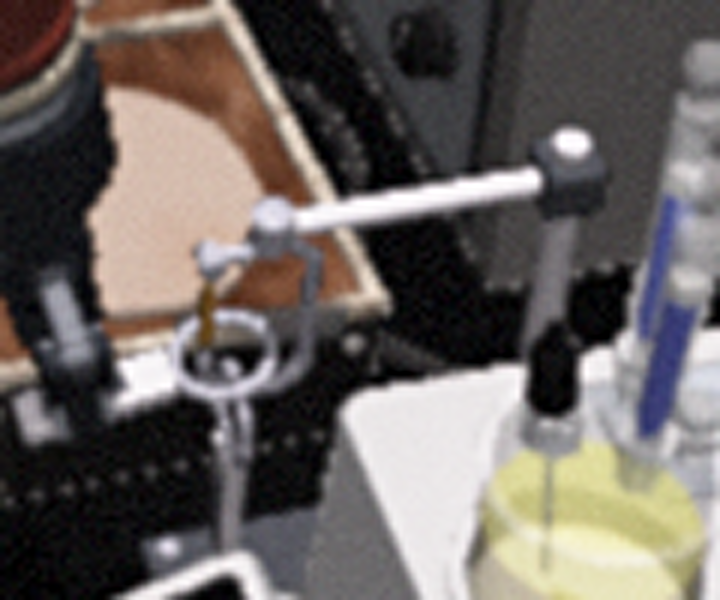

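View pics/s12c.png

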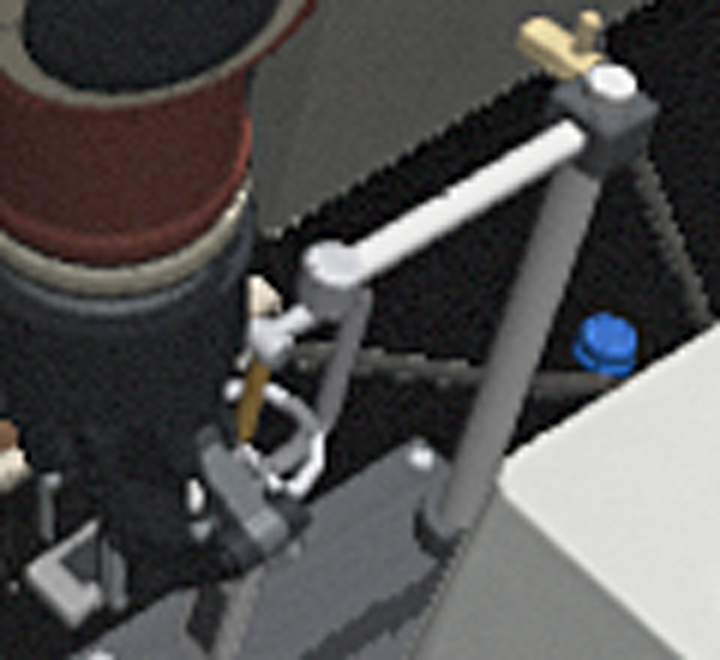

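Run:
```python
from h import *
arm.move_gripper(.45,80); arm.pause(.4); print(np.round(arm.read_ft_force(),1))
p,q=hpose(-.05,.02,12); arm.line_to(p,.1); print(np.round(arm.read_ft_force(),1))
arm.line_to(p+[-.0,0,.1],.2)
s=snapshot('scene');d=snapshot('side')
crop(s,420,290,120,110,6,'s13c.png');crop(d,340,300,120,100,6,'d13c.png');print(arm.read_time())
```

```text
[0.3 0.5 0.5]
[ 0.2  0.4 -0.4]
47.225
```

View pics/s13c.png

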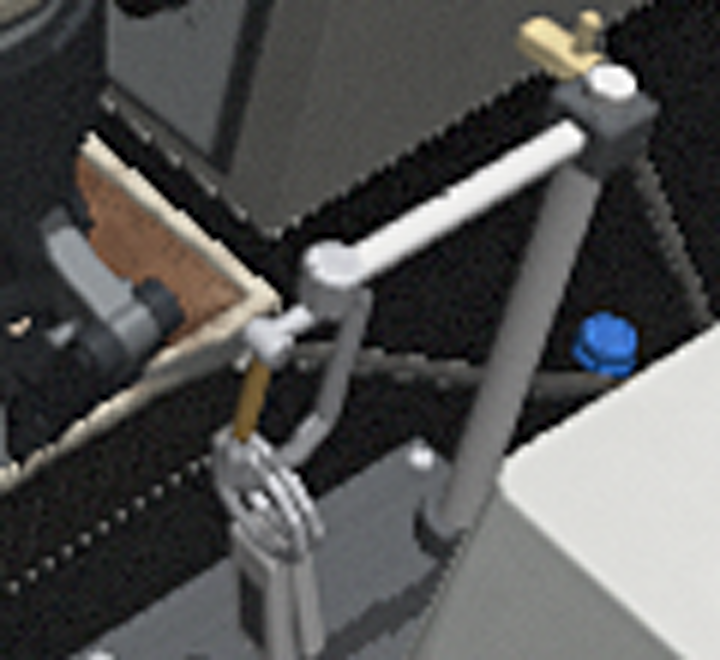

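View pics/d13c.png

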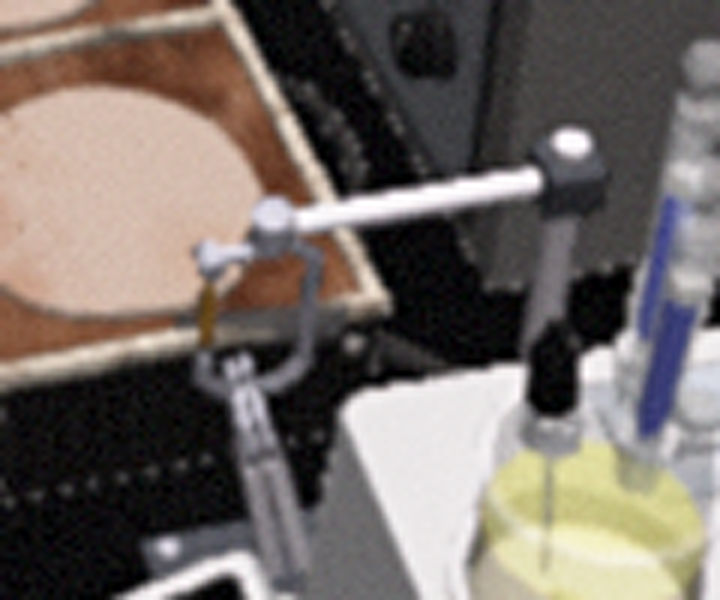

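Run:
```python
from h import *
g0=np.array([.46773,.31379]); o=np.array([.3432,.2841])
arm.move_gripper(.33,25)
lookdrawer('w14.png')
im,_=wload('w14.png'); crop(im,120,30,400,260,2,'w14d.png')
```

```text
(no output)
```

View pics/w14d.png

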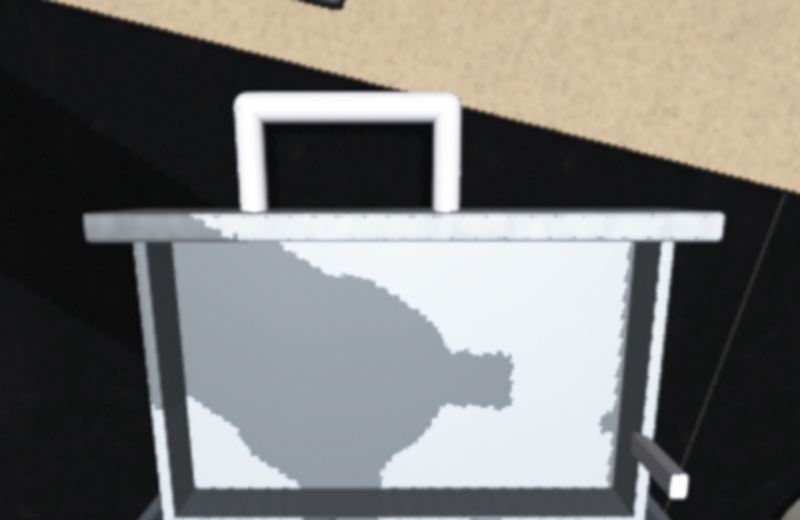

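Run:
```python
from h import *
_,C=wload('w14.png'); print(onz(C,(293.5,82.5),.045))
h0=np.array([.46682,.31358]); o=np.array([.3432,.2841]); u=h0-o; L=np.linalg.norm(u); u/=L; print(L)
y=UY
q=down(y)
arm.movep([*o,.2],q); arm.line_to([*o,.104],.1); print(np.round(arm.read_ft_force(),1))
arm.move_gripper(0,25); print(arm.read_opening(),np.round(arm.read_ft_force(),1))
for d in (.03,.06,.09,.11,.12,.124,.127,.129,.131,.133):
    arm.line_to([*(o+u*d),.104],.07); f=np.array(arm.read_ft_force()); r=pose()[0]; a=(r[:2]-o)@u
    print(d,a.round(4),f.round(1))
    if d>.12 and f[:2]@u<-10: break
```

```text
[0.34467403 0.28251367 0.045     ]
0.1270864855128192
[-0.8  0.6  0.7]
0.10070316867410692 [2.  0.2 2.8]
0.03 0.0309 [1.  0.2 4.9]
0.06 0.0608 [ 0.9 -0.   5.4]
0.09 0.0908 [2.  0.  6.1]
0.11 0.1109 [1.3 0.6 4.4]
0.12 0.1208 [ 2.1 -0.9  5.1]
0.124 0.1242 [ 1.5 -0.8  6.1]
0.127 0.1269 [ 0.8 -0.2  6.2]
0.129 0.1272 [-2.9 -1.9  9.4]
0.131 0.1274 [-6.6 -3.1 11.5]
0.133 0.1277 [-8.8 -2.7 15.4]
```

Run:
```python
from h import *
arm.move_gripper(.33,25); p=pose()[0]; arm.line_to([p[0],p[1],.25],.2)
arm.move_gripper(.5,25)
k=np.array([.5715,.3803])
y0=np.radians(94)-1.27
arm.movep([*k,.26],down(y0)); wsnap('w15.png')
arm.line_to([*k,.164],.1); arm.move_gripper(0,25); print(arm.read_opening(),np.round(arm.read_ft_force(),1),np.round(arm.read_wrist_torque(),2))
for a in list(np.linspace(1.27,0,11)[1:])+[-.03,-.06]:
    arm.move_j(arm.ik([*k,.164],down(np.radians(94)-a))); t=arm.read_wrist_torque()
    print(round(a,2),np.round(arm.read_ft_force(),1),np.round(t,2))
    if a<.02 and abs(t[2])>.6: break
wsnap('w16.png'); print(arm.read_opening(),arm.read_time())
```

```text
0.17500707113657055 [ 0.1 -0.3  3.7] [-0.12  0.06  0.41]
1.14 [-0.7 -0.1  3.6] [-0.01  0.23  0.02]
1.02 [-0.6  0.2  4.8] [-0.08  0.27  0.02]
0.89 [-1.2 -0.5  5.6] [-0.05  0.31  0.03]
0.76 [-1.9 -1.3  5.4] [-0.15  0.32  0.06]
0.64 [-2.6 -1.4  5.4] [-0.17  0.4  -0.02]
0.51 [-1.  -1.8  5.3] [-0.21  0.42 -0.03]
0.38 [-1.6 -0.4  6.4] [-0.25  0.44  0.04]
0.25 [-0.8 -2.   6.7] [-0.31  0.43  0.05]
0.13 [-2.4 -1.9  6.6] [-0.36  0.45  0.05]
0.0 [-1.7 -2.5  6.9] [-0.36  0.47  0.08]
-0.03 [-2.1 -1.6  6.7] [-0.48  0.47  0.1 ]
-0.06 [-2.2 -2.8  7.1] [-0.37  0.5   0.1 ]
0.16105537477136586 62.7667
```

View pics/w16.png

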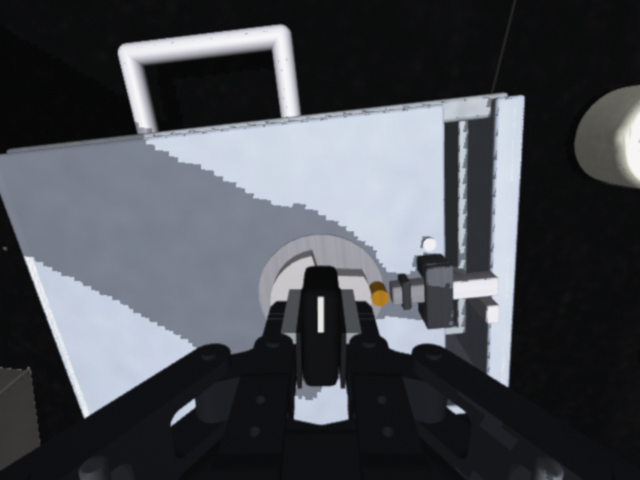

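Run:
```python
from h import *
k=np.array([.5715,.3803])
for a in np.arange(-.08,-.2,-.02):
    arm.move_j(arm.ik([*k,.164],down(np.radians(94)-a))); t=arm.read_wrist_torque(); print(round(a,2),np.round(t,2))
    if abs(t[2])>.5: break
arm.move_gripper(.5,25); p=pose()[0]; arm.line_to([p[0],p[1],.3],.15)
v=[.577,.353]
arm.movep([*v,.33],down(np.radians(103.7))); wsnap('w17.png')
s=snapshot('scene');cv2.imwrite('pics/s17.png',s);d=snapshot('side');crop(s,420,290,120,110,6,'s17c.png');crop(d,340,300,120,100,6,'d17c.png');print(arm.read_time())
```

```text
-0.08 [-0.4   0.39  0.03]
-0.1 [-0.45  0.47  0.06]
-0.12 [-0.44  0.48  0.02]
-0.14 [-0.43  0.46 -0.01]
-0.16 [-0.43  0.48  0.08]
-0.18 [-0.39  0.56 -0.45]
66.15
```

View pics/w17.png

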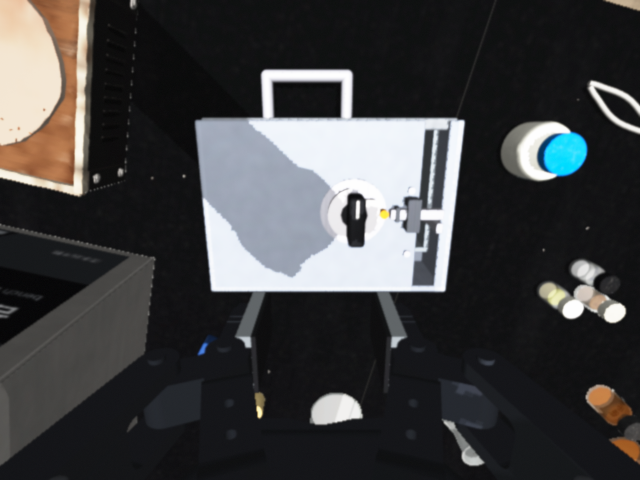

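View pics/s17.png

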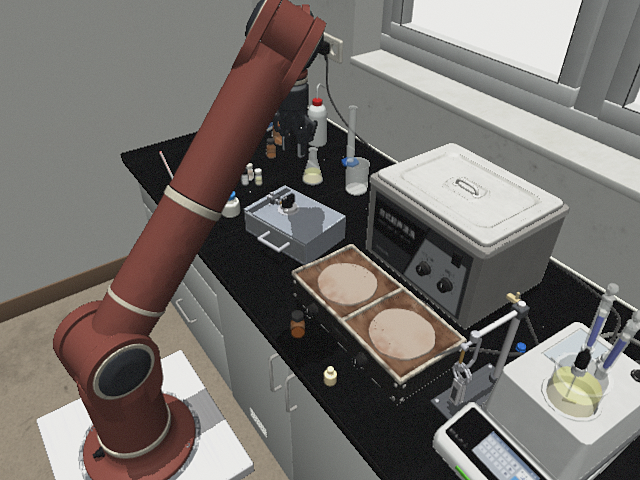

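View pics/s17c.png

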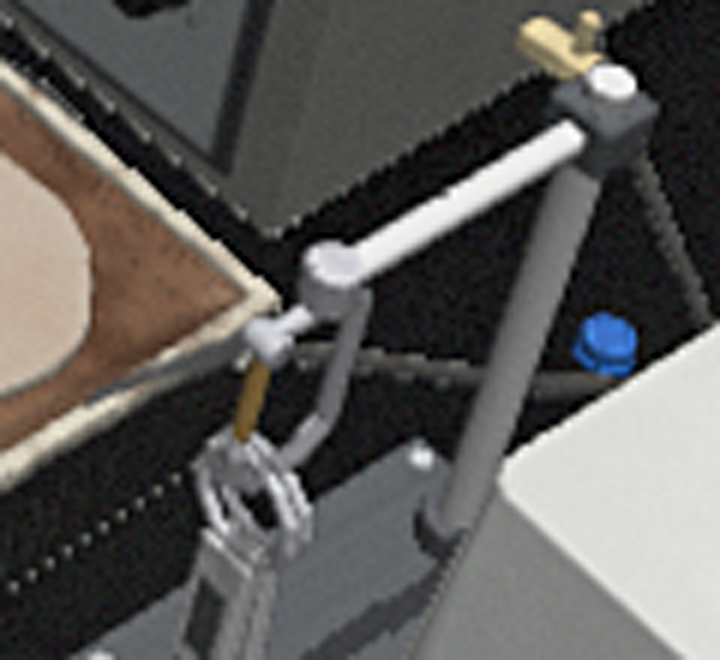

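View pics/d17c.png

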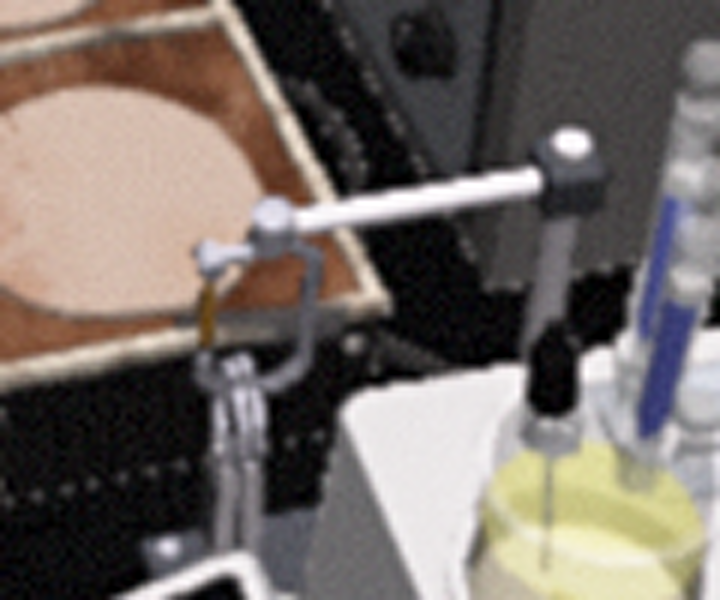

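Run:
```python
from h import *
arm.pause(8)
s=snapshot('scene');d=snapshot('side');a=np.hstack([cv2.resize(s[340:400,420:480],None,fx=6,fy=6,interpolation=2),cv2.resize(d[330:400,340:410],(360,360),interpolation=2)])
cv2.imwrite('pics/f.png',a)
```

```text
(no output)
```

View pics/f.png

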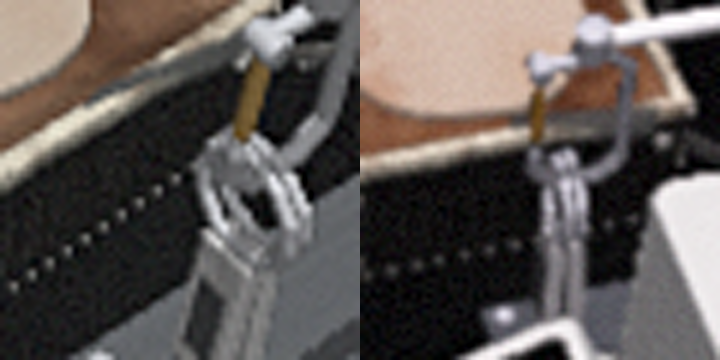

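Both coupons hang still and vertically on the bottom bend, and the gate is shut, with its lower end at (245,135) in the left panel.

```bash
python3 -c "
from h import *
print(arm.read_time());ticket.finish_job()"
```

```text
74.25
the job is handed in; nothing more can be done
```

The job is done and was handed in at 74 s of robot time; no verdict was reported.

I turned the cam knob clockwise to its stop, which dropped the bolt into the notch, and pulled the drawer about 127 mm out to its stop. There were two coupons in the drawer and no third. I hung both rings past the gate of the snap hook. Then I pushed the drawer home and turned the knob back to its stop, which threw the bolt.

**Last checks:**
- **Coupons:** both hang still inside the hook with the gate shut, and the drawer was empty before I closed it.
- **Drawer:** it met hard resistance at the closed position, about 9 N against the push.
- **Bolt and knob:** the bolt roller and guide stand as in the first pictures. The bar ends slightly past its starting angle, which I put down to a small misalignment when I re-gripped it.
- **Bystanders:** the jar and bottle are upright.
- **Measurements:** the bolt and gate positions come only from the pictures, since there is no reading for them. The scene and side cameras differed from the arm's own pose by 1 to 2 pixels. I saw no grip slackening and no coupon being knocked.

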